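Press the bushes into the carbon brackets

TASK

Carbon mounting brackets hang on the drying rack, each with a brass bush started in its foot. One after another, lift every bracket up and off its peg, lay it in the nest of the bench press with the bush under the ram, swing the red-gripped lever down to its stop so that the press drives the bush fully home, let the lever come back up, then lift the bracket out and stand it on its foot inside the blue tray, flat on the tray's floor. Finish with every bracket in the tray and the lever up, push no bush in with the gripper, and leave the other things on the table where they are.

Things in the scene. Friction and masses are not known exactly. Their poses are not given: they have to be found in the camera images.
- bracket_a: L-shaped dark carbon bracket, 0.13 kg; two or three of a, b, c are present. Foot 125 x 44 x 8 mm, upright flange 8 mm thick, 44 wide, top 82 mm above the foot's underside. Origin on the foot's underside below the middle of the flange; x along the foot to the bush (foot from -4 to +121 mm), z up. Hang slot 16 mm wide at z 27 to 51 mm; pinch the plain top of the flange (z 51 to 82) from above, fingers fore and aft in x
- bracket_b: L-shaped dark carbon bracket, 0.13 kg; two or three of a, b, c are present. Foot 125 x 44 x 8 mm, upright flange 8 mm thick, 44 wide, top 82 mm above the foot's underside. Origin on the foot's underside below the middle of the flange; x along the foot to the bush (foot from -4 to +121 mm), z up. Hang slot 16 mm wide at z 27 to 51 mm; pinch the plain top of the flange (z 51 to 82) from above, fingers fore and aft in x
- bracket_c: L-shaped dark carbon bracket, 0.13 kg; two or three of a, b, c are present. Foot 125 x 44 x 8 mm, upright flange 8 mm thick, 44 wide, top 82 mm above the foot's underside. Origin on the foot's underside below the middle of the flange; x along the foot to the bush (foot from -4 to +121 mm), z up. Hang slot 16 mm wide at z 27 to 51 mm; pinch the plain top of the flange (z 51 to 82) from above, fingers fore and aft in x
- bush_a (a joint): how far the brass bush of bracket_a is in, m: 0 = proud as at the start, 0.007 = fully home (good from 0.0055). It moves at about 50 N and stays where it is; flange 26 mm across, 3 mm thick, its top 18 mm above the foot's underside when proud, 11 mm when home
- bush_b (a joint): how far the brass bush of bracket_b is in, m: 0 = proud as at the start, 0.007 = fully home (good from 0.0055). It moves at about 50 N and stays where it is; flange 26 mm across, 3 mm thick, its top 18 mm above the foot's underside when proud, 11 mm when home
- bush_c (a joint): how far the brass bush of bracket_c is in, m: 0 = proud as at the start, 0.007 = fully home (good from 0.0055). It moves at about 50 N and stays where it is; flange 26 mm across, 3 mm thick, its top 18 mm above the foot's underside when proud, 11 mm when home
- hole_a (a point): the bush's hole in bracket_a: a point on the top face of the foot, 100 mm along x and 8 mm above the bracket's origin
- hole_b (a point): the bush's hole in bracket_b: a point on the top face of the foot, 100 mm along x and 8 mm above the bracket's origin
- hole_c (a point): the bush's hole in bracket_c: a point on the top face of the foot, 100 mm along x and 8 mm above the bracket's origin
- rack: aluminium drying rack fixed to the table, 310 mm wide (y). Origin on the table below its upper bar; the front, where brackets hang, looks to its -x. Two bars 16 mm thick run along y, centred 150 and 112 mm up. A bracket hangs upright, flange against both bars, origin at x = -12 mm and 107 mm above the table, foot pointing to the rack's -x; the flange stands 31 mm above the upper bar
- peg_mid (a point): tip of the rack's middle peg; the others are 80 mm to either side along the rack's y. Pegs are 8 mm thick and rise at 15 degrees from the upper bar to this tip, 33 mm in front of the bar's centre line, 158 mm above the table. To take a bracket off: lift it 10 mm (at most 13), draw it 45 mm to the rack's -x, then carry it away
- press: green arbor press fixed to the table. Origin on the table under the ram's axis; its throat looks to its -x, y to its left. Bed x -130 to +120, y -65 to +65 mm, 30 mm high; head 62 mm wide, 150 to 265 mm up, front at x = -40 mm. Ram 30 x 30 mm at x = y = 0, lower end 91 mm above the table when the lever is up; it comes down 36 mm as the lever goes to its stop
- nest (a point): where a bracket's origin belongs, its x along the press's x (to the column): floor of the open nest, 45 mm above the table, 100 mm in front of the ram's axis, so the bush is under the ram. Cavity 133 x 52 mm, rim 8 mm high all round, 4 mm of play on each side of the foot. Goes in from the front, foot about 14 mm above the floor (over the rim, below the ram), then down; comes out the same way
- press_lever (a joint): angle of the press lever, rad: 0 = up (its return spring holds it there), 1.05 = down at its stop. The spring gives 3 to 7 N at the grip and lifts the lever when let go; driving a bush takes about 15 N at the grip in all
- lever_grip (a point): centre of the lever's red grip, a cylinder 24 mm thick, 88 mm long along the press's y, right of the press; push it down from above with closed fingers, or pinch it. Moves on an arc of 200 mm radius about lever_hinge, in front of it: 35 degrees above level (300 mm above the table) at 0, level at 0.61, 25 degrees below level (100 mm up) at 1.05
- lever_hinge (a point): point on the lever's pivot axis (which runs along the press's y) in line with the middle of the grip: 45 mm behind and 135 mm to the right of the ram's axis, 185 mm above the table; fixed to the press
- tray: loose blue plastic tray, 0.5 kg, outside 175 (x) x 205 (y) x 28 mm high, walls and floor 4 mm thick. Origin at the centre of its underside. Takes three brackets side by side with their feet along its x, for example with their origins at x = -60 mm and y = -62, 0 and +62 mm
- resin_cup: clear resin cup with a brush standing in it, 64 mm across, 75 mm high; bystander
- tape_measure: red tape measure, 70 x 36 x 62 mm; bystander
- masking_tape: roll of masking tape lying flat, 100 mm across, 25 mm high; bystander
- wax_tin: yellow tin, 88 mm across, 40 mm high; bystander
- roller: laminating roller lying flat, 180 mm long, blue handle; bystander
- release_agent: white bottle with a red cap, 60 mm across, 140 mm high; bystander
There are look-alikes about, which are no part of the job. What is shaped like the bracket_c but purple is not meant. What is shaped like the bracket_a but green is not meant.

How it is judged (in metres and radians):
On the way, in this order (a step that is already met when the one before it is completed fails the run):
1. a bracket, its bush still proud, lies in the nest of the press (((x of bracket_a in the frame of nest between -0.009 and 0.009 m and y of bracket_a in the frame of nest between -0.009 and 0.009 m and z of bracket_a in the frame of nest below 0.004 m and angle between bracket_a's own z axis and vertical below 0.1 rad and value of joint bush_a below 0.003 m and linear speed of bracket_a below 0.02 m/s) or (x of bracket_b in the frame of nest between -0.009 and 0.009 m and y of bracket_b in the frame of nest between -0.009 and 0.009 m and z of bracket_b in the frame of nest below 0.004 m and angle between bracket_b's own z axis and vertical below 0.1 rad and value of joint bush_b below 0.003 m and linear speed of bracket_b below 0.02 m/s) or (x of bracket_c in the frame of nest between -0.009 and 0.009 m and y of bracket_c in the frame of nest between -0.009 and 0.009 m and z of bracket_c in the frame of nest below 0.004 m and angle between bracket_c's own z axis and vertical below 0.1 rad and value of joint bush_c below 0.003 m and linear speed of bracket_c below 0.02 m/s))), for 0.2 s.
2. the lever is down at its stop with a bracket in the nest and its bush pressed home (value of joint press_lever above 0.98 rad and ((x of bracket_a in the frame of nest between -0.009 and 0.009 m and y of bracket_a in the frame of nest between -0.009 and 0.009 m and z of bracket_a in the frame of nest below 0.004 m and angle between bracket_a's own z axis and vertical below 0.1 rad and value of joint bush_a above 0.0055 m) or (x of bracket_b in the frame of nest between -0.009 and 0.009 m and y of bracket_b in the frame of nest between -0.009 and 0.009 m and z of bracket_b in the frame of nest below 0.004 m and angle between bracket_b's own z axis and vertical below 0.1 rad and value of joint bush_b above 0.0055 m) or (x of bracket_c in the frame of nest between -0.009 and 0.009 m and y of bracket_c in the frame of nest between -0.009 and 0.009 m and z of bracket_c in the frame of nest below 0.004 m and angle between bracket_c's own z axis and vertical below 0.1 rad and value of joint bush_c above 0.0055 m))), for 0.1 s.
3. the lever has come back up (value of joint press_lever below 0.1 rad), for 0.1 s.
4. a bracket with its bush home stands in the tray (((x of bracket_a in the frame of tray between -0.084 and 0.084 m and y of bracket_a in the frame of tray between -0.099 and 0.099 m and x of hole_a in the frame of tray between -0.084 and 0.084 m and y of hole_a in the frame of tray between -0.099 and 0.099 m and z of bracket_a in the frame of tray below 0.012 m and angle between bracket_a's own z axis and vertical below 0.12 rad and value of joint bush_a above 0.0055 m) or (x of bracket_b in the frame of tray between -0.084 and 0.084 m and y of bracket_b in the frame of tray between -0.099 and 0.099 m and x of hole_b in the frame of tray between -0.084 and 0.084 m and y of hole_b in the frame of tray between -0.099 and 0.099 m and z of bracket_b in the frame of tray below 0.012 m and angle between bracket_b's own z axis and vertical below 0.12 rad and value of joint bush_b above 0.0055 m) or (x of bracket_c in the frame of tray between -0.084 and 0.084 m and y of bracket_c in the frame of tray between -0.099 and 0.099 m and x of hole_c in the frame of tray between -0.084 and 0.084 m and y of hole_c in the frame of tray between -0.099 and 0.099 m and z of bracket_c in the frame of tray below 0.012 m and angle between bracket_c's own z axis and vertical below 0.12 rad and value of joint bush_c above 0.0055 m))), for 0.2 s.
At the end, for the whole second after the job is handed in: every bracket present stands on its foot on the tray's floor, inside the walls (underside at most 8 mm above the floor, within 0.12 rad of upright), at rest, its bush at least 5.5 mm in; the lever is up (below 0.1 rad) and the tray lies level (x of bracket_a in the frame of tray between -0.084 and 0.084 m and y of bracket_a in the frame of tray between -0.099 and 0.099 m and x of hole_a in the frame of tray between -0.084 and 0.084 m and y of hole_a in the frame of tray between -0.099 and 0.099 m and z of each of bracket_a, bracket_b, bracket_c in the frame of tray below 0.012 m and angle between each of bracket_a, bracket_b, bracket_c's own z axis and vertical below 0.12 rad and value of joint each of bush_a, bush_b, bush_c above 0.0055 m and linear speed of each of bracket_a, bracket_b, bracket_c, tray below 0.03 m/s and x of bracket_b in the frame of tray between -0.084 and 0.084 m and y of bracket_b in the frame of tray between -0.099 and 0.099 m and x of hole_b in the frame of tray between -0.084 and 0.084 m and y of hole_b in the frame of tray between -0.099 and 0.099 m and x of bracket_c in the frame of tray between -0.084 and 0.084 m and y of bracket_c in the frame of tray between -0.099 and 0.099 m and x of hole_c in the frame of tray between -0.084 and 0.084 m and y of hole_c in the frame of tray between -0.099 and 0.099 m and value of joint press_lever below 0.1 rad and angle between tray's own z axis and vertical below 0.1 rad); the robot touches nothing.
It fails at once if a bystander is moved by more than 6 cm or the resin cup is tipped over (distance of any of resin_cup, tape_measure, masking_tape, wax_tin, roller, release_agent from where it was at the start of the episode above 0.06 m or angle between resin_cup's own z axis and vertical above 0.7 rad).
It fails at once if the gripper pushes on a bush with more than 25 N (contact force between the fingers and bush_a above 25 N or contact force between the fingers and bush_b above 25 N or contact force between the fingers and bush_c above 25 N).
Of bracket_a, bracket_b, bracket_c only 2 to 3 are there at a start; the rules pass over those that are not, and their reading is None.
At some moment in a run one of tray may be knocked a few centimetres aside while the robot is not near it.
Once in a run the grip may slacken for a moment while it holds something.
It also fails if it takes over 210 s, if anything falls off the work surface, if the arm or the gripper's body presses on something with over 40 N, if the wrist force passes 120 N, or if a joint passes its speed limit or range.

ROBOT

A 6-joint arm with a two-finger parallel gripper is mounted at the origin on the work surface. World frame = base frame: x ahead of the robot, y to its left, z up, the work surface at z = 0. Lengths are in mm, angles in rad, forces in N, time in s.
With the tool pointing down it reaches from about 275 to 1000 mm from the base axis. Payload 8.4 kg.
Tool frame: the origin (TCP) lies midway between the tips of the shut fingers; the grasp point (between the pads) lies 19 mm behind it; z points along the fingers, y is the line along which they close (so a half turn about z gives the same grasp; the last joint's range is limited). The gripper opens to 85 mm and grips with 20 to 120 N. Pads are 22 mm wide; open, the fingers measure 114 mm over their backs; the gripper's body (76 mm by 85 mm) begins 54 mm behind the grasp point. The pads swing forward as they close: fully open they stand 13 mm farther back than shut.
Start: joints at [-1.213, 0.353, 1.633, -0, 1.155, -0.002], TCP at [220.053, -584.983, 231.281] pointing down, gripper open.
Joint ranges: [-2.63, 2.63], [-0.92, 2.1], [0.06, 2.66], [-1.3, 4.44], [0, 2.69], [-3.02, 3.02]. Speed limits (rad/s): [2.22, 2.22, 2.79, 3.14, 3.14, 3.14].

INTERFACE

Orientations are given as [roll, pitch, yaw] about the fixed x, y, z axes, in that order (R = Rz(yaw) Ry(pitch) Rx(roll)).
In Python, from rig import monitor, imaging, r gives the robot as it stands.
- The arm moves only by the tool drive_tool, never from a script. Its argument "plan" is a list of rows, each an object of numbers: "x", "y", "z": the shift along the tool's x, y, z in units of 50 mm (1.0 is 50 mm); "ax", "ay", "az": the turn, a rotation vector about the tool's x, y, z in units of 6 degrees (1.0 is 6 degrees); "hand": the finger opening in mm, from 0 to 85.4. In form: [{"x": .., "y": .., "z": .., "ax": .., "ay": .., "az": .., "hand": ..}, ...]. A call has 1 to 8 rows; each row is the pose to reach, as a shift and turn from the pose commanded when the call began, along the tool's axes at that moment; what a row does not reach only later rows make up. A row lasts 1/10 s, in which the tool goes at most 50 mm and 8.59 degrees, less where a joint would pass 70% of its speed; a pose out of reach is approached as far as the arm can. A call with a gripper value outside its range is refused whole. The fingers move at their own pace and stop on an object; "grip_force" is the grip in N (left out, the last holds). Time passes only in rows, so rows that repeat a pose let the fingers close. It gives the time, the measured TCP pose, the force, the opening and the grip force at its end, in the units of the state.
- monitor.sense(): the state, without advancing time (a new reading comes with each control period).
- imaging.grab_frame(name): name is "scene" or "top"; returns the picture (480x640x3 uint8, red, green, blue); there is no depth.
- imaging.camera_info(name): a dict with "mtx" (3x3 intrinsics, pixels), "R" (3x3) and "t" (3): a world point X has camera coordinates R X + t. Camera axes: x right, y down, z forward; pixel columns grow to the right and rows downward; lengths in mm; the calibration is good to about 2 mm. A picture is of the moment at which its call begins. camera_info takes no time and is no camera call.
- r.sign_off(): hands the job in; it is judged then, once.
The state is a dict: "clock": time; "qpos": joint angles; "qvel": joint speeds; "joint_efforts": joint torques, N m; "eef_pos": TCP position; "tcp_rot": TCP orientation; "contact_force": force on the tool from outside, world axes, zero at the start; "wrist_torque": the same for the moment, N m; "opening": opening from 0.0 (shut) to 1.0 (fully open); "grasp_force": force on a finger pad.
Only numpy, scipy, OpenCV 4.12 (cv2) and the standard library are available. Lean on these libraries where they do the work, as an engineer would, in place of code of your own. Each camera call takes 0.05 s, during which the arm holds its last target. There are 200 camera calls.

## Working session

There is one attempt and no reset: what is moved stays moved. The work goes in short steps, Python scripts to look and compute and a tool call to move; the robot and the scene stay as the last step left them, time stands still between calls to the robot, and variables do not carry over. Pictures are saved under pics/ and viewed, at most 14 in all, crops included, and the job is handed in when it is done.

Besides the shell and the picture viewer there is one more tool, called after "Call:" in YAML: its name, and indented under it one key for each argument. drive_tool: Moves the arm, as the interface text tells. Its arguments: {"type":"object","properties":{"plan":{"type":"array","items":{"type":"object","properties":{"x":{"type":"number"},"y":{"type":"number"},"z":{"type":"number"},"ax":{"type":"number"},"ay":{"type":"number"},"az":{"type":"number"},"hand":{"type":"number"}}}},"grip_force":{"type":"number"}},"required":["plan"]}

```bash
mkdir -p pics
cat > h.py <<'E'
import numpy as np, cv2
from rig import monitor, imaging, r
def cam(n):
    c=imaging.camera_info(n); return np.array(c['mtx']),np.array(c['R']),np.array(c['t']).ravel()
def ray(n,u,v):
    K,R,t=cam(n); return -R.T@t, R.T@np.linalg.solve(K,[u,v,1.])
def plane(n,u,v,z):
    o,d=ray(n,u,v); return o+d*(z-o[2])/d[2]
def proj(n,X):
    K,R,t=cam(n); p=K@(R@np.array(X,float)+t); return p[:2]/p[2]
def two(a,b):
    (o1,d1),(o2,d2)=ray('scene',*a),ray('top',*b)
    s=np.linalg.lstsq(np.c_[d1,-d2],o2-o1,rcond=None)[0]
    p,q=o1+d1*s[0],o2+d2*s[1]; return (p+q)/2,np.linalg.norm(p-q)
def save(n,f):
    im=imaging.grab_frame(n); cv2.imwrite(f'pics/{f}.png',im[:,:,::-1]); return im
E
python3 - <<'E'
from h import *
for n in('scene','top'):
    save(n,n+'0'); K,R,t=cam(n); print(n,K.round(1).tolist(),(-R.T@t).round(),R[2].round(2))
print(monitor.sense())
E
```

```text
scene [[560.3, 0.0, 318.2], [0.0, 560.3, 238.5], [0.0, 0.0, 1.0]] [1148. 1175. 1222.] [-0.38 -0.7  -0.6 ]
top [[558.1, 0.0, 323.6], [0.0, 558.1, 231.9], [0.0, 0.0, 1.0]] [ 402.  -30. 1570.] [ 0.08 -0.01 -1.  ]
{'clock': 0.1, 'qpos': array([-1.21339073e+00,  3.53595267e-01,  1.63404535e+00, -9.12315334e-06,
        1.15520473e+00, -2.43750877e-03]), 'qvel': array([ 0.00076781, -0.00288981, -0.00207509,  0.00049504, -0.00213996,
        0.00097381]), 'joint_efforts': array([ 3.72195354e-04, -6.06358981e+01, -3.42814386e+01,  1.37033053e-04,
        4.05962506e-03, -7.47365817e-06]), 'eef_pos': array([ 219.90753806, -584.58443067,  230.6326946 ]), 'tcp_rot': array([-3.14033994e+00,  5.28847659e-06,  3.59846800e-01]), 'contact_force': array([ 0.48912824,  0.02543724, -0.81087678]), 'wrist_torque': array([ 0.02383947,  0.03693262, -0.03008918]), 'grasp_force': 0.0, 'opening': 1.0038811667135317}
```

View pics/scene0.png

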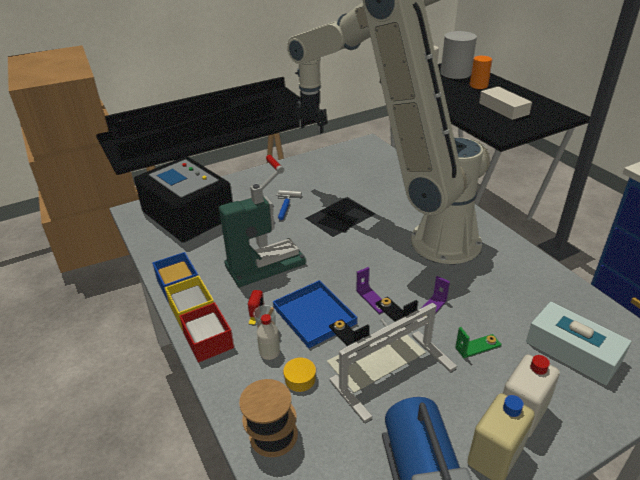

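View pics/top0.png

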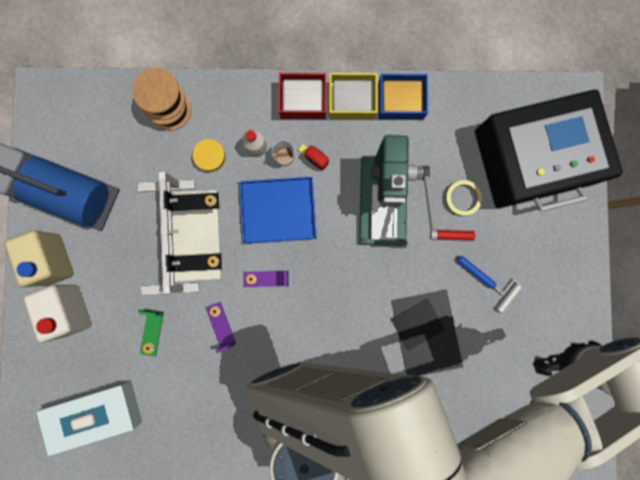

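The scene view shows two dark brackets hanging on the rack at about (345,330) and (395,305). The purple and green look-alikes lie on the table, the tray is at (315,312) and the press at (260,235). In the top view the bushes are at about (210,201) and (212,262), the tray at (278,210), the ram near (398,180) and the red grip at (455,236).

```bash
cat >> h.py <<'E'
def mask(im,lo,hi,roi):
    h=cv2.cvtColor(im,cv2.COLOR_RGB2HSV); m=cv2.inRange(h,np.array(lo),np.array(hi)); z=np.zeros_like(m); a,b,c,d=roi; z[c:d,a:b]=m[c:d,a:b]; return z
def blobs(m,amin=15):
    n,l,s,c=cv2.connectedComponentsWithStats(m); out=[]
    for i in range(1,n):
        if s[i,4]>=amin:
            ys,xs=np.where(l==i); out.append((s[i,4],c[i].round(1),cv2.minAreaRect(np.c_[xs,ys].astype(np.float32))))
    return out
E
python3 - <<'E'
from h import *
np.set_printoptions(suppress=True,precision=1)
t=imaging.grab_frame('top'); s=imaging.grab_frame('scene')
print('bush top'); 
for a,c,_ in blobs(mask(t,(10,90,90),(28,255,255),(195,225,185,275))): print(a,c,plane('top',*c,125))
print('bush scene')
for a,c,_ in blobs(mask(s,(10,90,90),(28,255,255),(325,400,290,340))): print(a,c,plane('scene',*c,125))
print('tray')
for a,c,b in blobs(mask(t,(105,150,50),(125,255,255),(230,325,165,250)),500):
    print(a,b); P=np.array([plane('top',*p,28)[:2] for p in cv2.boxPoints(b)]); print(P,P.mean(0),np.linalg.norm(np.diff(P,axis=0),axis=1))
print('grip')
for n,im,roi in(('top',t,(425,485,220,250)),('scene',s,(260,290,145,175))):
    for a,c,b in blobs(mask(im,(0,120,60),(8,255,255),roi)): 
        print(n,a,c,b,[plane(n,*p,300) for p in cv2.boxPoints(b)],plane(n,*c,300))
c=t[120:260,340:490,::-1]; c2=t[160:310,130:260,::-1]
A=cv2.resize(c,None,fx=4,fy=4,interpolation=2); cv2.imwrite('pics/cp.png',A)
A=cv2.resize(c2,None,fx=4,fy=4,interpolation=2); cv2.imwrite('pics/cr.png',A)
E
```

```text
bush top
92 [209.4 199.8] [593.8 256.4 125. ]
96 [212.1 260.9] [434.9 246.1 125. ]
bush scene
50 [385.9 300.9] [437.3 249.9 125. ]
54 [339.1 324. ] [597.3 260.5 125. ]
tray
4418 ((277.2212829589844, 209.818603515625), (60.86488342285156, 72.70526885986328), 86.18592071533203)
[[657.5 194.6]
 [672.6  -7.5]
 [502.8 -20. ]
 [488.1 180.4]] [580.3  86.9] [202.6 170.3 200.9]
grip
top 320 [456.1 234.8] ((455.9735107421875, 234.82171630859375), (36.23921203613281, 8.672907829284668), 1.8476102352142334) [array([ 485. , -300.9,  300. ]), array([ 504.8, -301.7,  300. ]), array([ 502.7, -384.7,  300. ]), array([ 482.8, -383.8,  300. ])] [ 493.9 -343.1  300. ]
scene 93 [272.1 161. ] ((272.0068664550781, 160.88275146484375), (15.446460723876953, 6.31145715713501), 48.36646270751953) [array([ 502.6, -390.8,  300. ]), array([ 476.2, -409.3,  300. ]), array([ 481. , -319.2,  300. ]), array([ 506.5, -302.3,  300. ])] [ 491.8 -353.7  300. ]
```

View pics/cp.png

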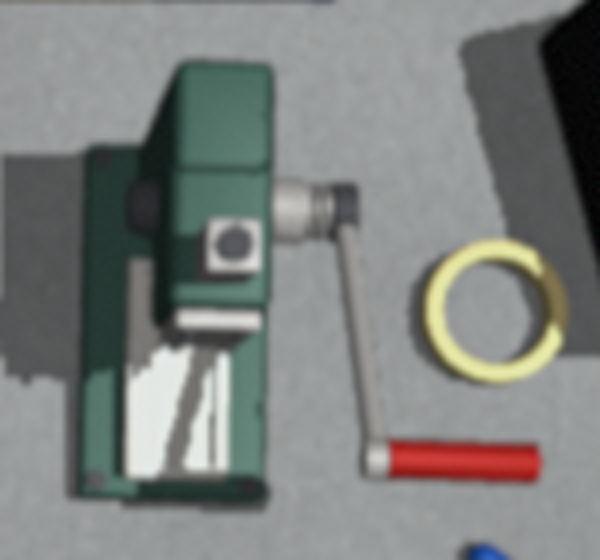

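View pics/cr.png

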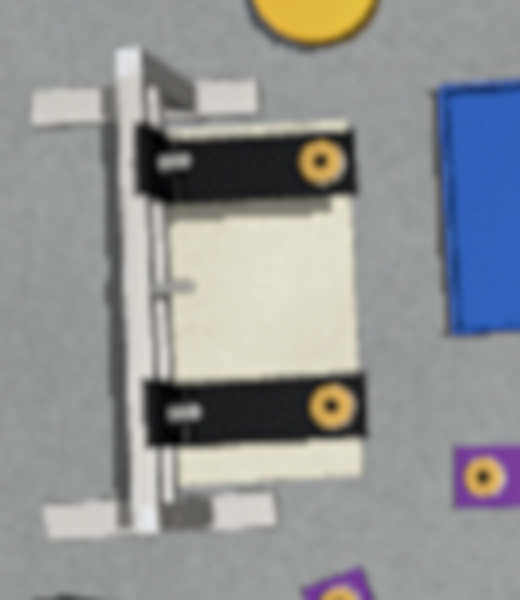

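The press crop shows the nest, head, ram top and grip. The rack crop shows two brackets on the outer pegs with the middle peg empty, and the bushes are 160 mm apart, which matches two peg spacings. I'll check the derived frames with an overlay.

```bash
cat >> h.py <<'E'
def ov(im,n,T,yaw,pts,z,col,o,f):
    c,s=np.cos(yaw),np.sin(yaw)
    q=[((proj(n,[T[0]+c*a-s*b,T[1]+s*a+c*b,z])-o+.5)*f).astype(int) for a,b in pts]
    cv2.polylines(im,[np.array(q)],True,col,1)
def rect(a,b,c,d): return [(a,c),(b,c),(b,d),(a,d)]
PO=(616.1,-211.1); PY=-.025
BR=[(589,358.2),(429.5,347.8)]; BY=-1.505
TO=(580.3,86.9); TY=.08
def check(name,PO=PO,PY=PY,BR=BR,BY=BY,TO=TO,TY=TY):
    out=[]
    for n,roi in(('top',(130,110,370,160)),('scene',(210,150,240,200))):
        im=imaging.grab_frame(n)[:,:,::-1]; a,b,w,h=roi; f=800/w if n=='top' else 2.7
        A=cv2.resize(im[b:b+h,a:a+w],None,fx=f,fy=f,interpolation=2); o=np.array([a,b])
        ov(A,n,PO,PY,rect(-130,120,-65,65),30,(0,0,255),o,f)
        ov(A,n,PO,PY,rect(-108,25,-26,26),53,(255,0,255),o,f)
        ov(A,n,PO,PY,rect(-40,-39,-31,31),150,(255,255,0),o,f)
        ov(A,n,PO,PY,rect(-130.8,-106.8,-179,-91),300,(0,255,0),o,f)
        for B in BR:
            ov(A,n,B,BY,rect(-4,121,-22,22),115,(0,255,0),o,f); ov(A,n,B,BY,rect(-4,4,-22,22),189,(0,0,255),o,f)
        ov(A,n,TO,TY,rect(-87.5,87.5,-102.5,102.5),28,(0,255,255),o,f); out.append(A)
    for k,A in zip('ts',out): cv2.imwrite(f'pics/{name}{k}.png',A[:600,:800])
E
python3 -c "
from h import *
check('ov')"
```

```text
(no output)
```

View pics/ovt.png

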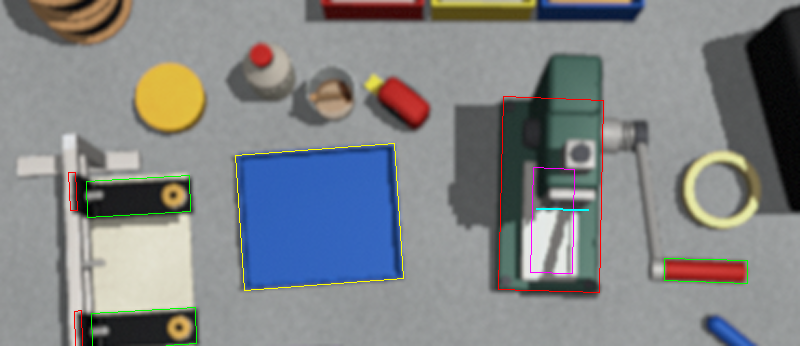

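View pics/ovs.png

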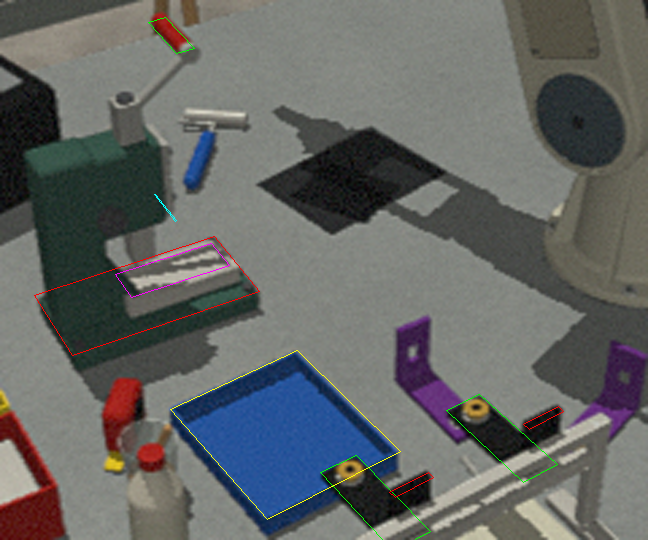

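The overlays agree with the tray, grip, bed, nest and flange tops to within a few mm. Next is the move over to the near bracket.

```bash
cat >> h.py <<'E'
from scipy.spatial.transform import Rotation as Ro
def rel(*tg):
    "targets (x,y,z,yaw): shift/turn in move units from the present pose"
    s=monitor.sense(); p=np.array(s['eef_pos']); R=Ro.from_euler('xyz',s['tcp_rot'])
    print('t',round(s['clock'],1),'at',p.round(1),np.degrees(s['tcp_rot']).round(2),'F',np.array(s['contact_force']).round(1),'op',round(s['opening']*85.4,1),'q',np.array(s['qpos']).round(2))
    for x,y,z,yw in tg:
        d=R.inv().apply(np.array([x,y,z])-p)/50; w=(R.inv()*Ro.from_euler('xyz',[np.pi,0,yw])).as_rotvec(degrees=True)/6
        print((x,y,z,round(yw,3)),'->',d.round(3),w.round(3))
def b2w(T,yaw,x,y=0): return T[0]+np.cos(yaw)*x-np.sin(yaw)*y, T[1]+np.sin(yaw)*x+np.cos(yaw)*y
E
python3 -c "
from h import *
rel((400,-200,400,.066),(429.5,347.8,300,.066))"
```

```text
t 0.3 at [ 220.  -584.8  231. ] [-179.97   -0.     20.61] F [ 0.5 -0.6  0.4] op 85.3 q [-1.21  0.35  1.63  0.    1.16 -0.  ]
(400, -200, 400, 0.066) -> [ 6.079 -5.938 -3.376] [-0.005  0.     2.805]
(429.5, 347.8, 300, 0.066) -> [ 10.489 -15.984  -1.371] [-0.005  0.     2.805]
```

Call:
drive_tool:
  plan:
    - {"x": 6.08, "y": -5.94, "z": -3.38, "az": 2.8, "hand": 50}
    - {"x": 6.08, "y": -5.94, "z": -3.38, "az": 2.8, "hand": 50}
    - {"x": 6.08, "y": -5.94, "z": -3.38, "az": 2.8, "hand": 50}
    - {"x": 6.08, "y": -5.94, "z": -3.38, "az": 2.8, "hand": 50}
    - {"x": 6.08, "y": -5.94, "z": -3.38, "az": 2.8, "hand": 50}
    - {"x": 6.08, "y": -5.94, "z": -3.38, "az": 2.8, "hand": 50}
    - {"x": 6.08, "y": -5.94, "z": -3.38, "az": 2.8, "hand": 50}
    - {"x": 6.08, "y": -5.94, "z": -3.38, "az": 2.8, "hand": 50}

```text
invalid input
```

```bash
python3 -c "
from h import *
rel((429.5,347.8,300,.066))"
```

```text
t 0.3 at [ 220.  -584.8  231. ] [-179.97   -0.     20.61] F [ 0.5 -0.6  0.4] op 85.3 q [-1.21  0.35  1.63  0.    1.16 -0.  ]
(429.5, 347.8, 300, 0.066) -> [ 10.489 -15.984  -1.371] [-0.005  0.     2.805]
```

Call:
drive_tool:
  plan:
    - {"x": 6.08, "y": -5.94, "z": -3.38, "ax": 0, "ay": 0, "az": 2.8, "hand": 50}
    - {"x": 6.08, "y": -5.94, "z": -3.38, "ax": 0, "ay": 0, "az": 2.8, "hand": 50}
    - {"x": 6.08, "y": -5.94, "z": -3.38, "ax": 0, "ay": 0, "az": 2.8, "hand": 50}
    - {"x": 6.08, "y": -5.94, "z": -3.38, "ax": 0, "ay": 0, "az": 2.8, "hand": 50}
    - {"x": 6.08, "y": -5.94, "z": -3.38, "ax": 0, "ay": 0, "az": 2.8, "hand": 50}
    - {"x": 6.08, "y": -5.94, "z": -3.38, "ax": 0, "ay": 0, "az": 2.8, "hand": 50}
    - {"x": 6.08, "y": -5.94, "z": -3.38, "ax": 0, "ay": 0, "az": 2.8, "hand": 50}
    - {"x": 6.08, "y": -5.94, "z": -3.38, "ax": 0, "ay": 0, "az": 2.8, "hand": 50}
  grip_force: 60

```text
clock: 1.1
eef_pos: [377.7, -246.5, 380.1]
tcp_rot: [3.141, -0.001, 0.066]
contact_force: [0.9, -0.6, -0.3]
opening: 0.584
grasp_force: 0.0
```

```bash
python3 -c "
from h import *
rel((429.5,347.8,300,.066))"
```

```text
t 1.1 at [ 377.7 -246.5  380.1] [ 1.7998e+02 -3.0000e-02  3.8000e+00] F [ 0.9 -0.6 -0.3] op 49.9 q [-0.58 -0.05  1.78  0.    1.41  0.92]
(429.5, 347.8, 300, 0.066) -> [  1.819 -11.791   1.598] [ 0.004 -0.006  0.002]
```

Call:
drive_tool:
  plan:
    - {"x": 1.82, "y": -11.79, "z": 0, "ax": 0, "ay": 0, "az": 0, "hand": 50}
    - {"x": 1.82, "y": -11.79, "z": 0, "ax": 0, "ay": 0, "az": 0, "hand": 50}
    - {"x": 1.82, "y": -11.79, "z": 0, "ax": 0, "ay": 0, "az": 0, "hand": 50}
    - {"x": 1.82, "y": -11.79, "z": 0, "ax": 0, "ay": 0, "az": 0, "hand": 50}
    - {"x": 1.82, "y": -11.79, "z": 0, "ax": 0, "ay": 0, "az": 0, "hand": 50}
    - {"x": 1.82, "y": -11.79, "z": 0, "ax": 0, "ay": 0, "az": 0, "hand": 50}
    - {"x": 1.82, "y": -11.79, "z": 0, "ax": 0, "ay": 0, "az": 0, "hand": 50}
    - {"x": 1.82, "y": -11.79, "z": 0, "ax": 0, "ay": 0, "az": 0, "hand": 50}
  grip_force: 60

```text
clock: 1.9
eef_pos: [411.6, 152.4, 379.4]
tcp_rot: [-3.141, -0.001, 0.067]
contact_force: [1.2, 0.3, -1.1]
opening: 0.582
grasp_force: 0.0
```

```bash
python3 -c "
from h import *
rel((429.5,347.8,240,.066))"
```

```text
t 1.9 at [411.6 152.4 379.4] [-1.7999e+02 -6.0000e-02  3.8300e+00] F [ 1.2  0.3 -1.1] op 49.7 q [ 0.35 -0.07  1.8  -0.    1.41  1.86]
(429.5, 347.8, 240, 0.066) -> [ 0.615 -3.875  2.79 ] [-0.001 -0.01   0.008]
```

Call:
drive_tool:
  plan:
    - {"x": 0.62, "y": -3.87, "z": 1, "ax": 0, "ay": 0, "az": 0, "hand": 50}
    - {"x": 0.62, "y": -3.87, "z": 1, "ax": 0, "ay": 0, "az": 0, "hand": 50}
    - {"x": 0.62, "y": -3.87, "z": 1, "ax": 0, "ay": 0, "az": 0, "hand": 50}
    - {"x": 0.62, "y": -3.87, "z": 1, "ax": 0, "ay": 0, "az": 0, "hand": 50}
    - {"x": 0.62, "y": -3.87, "z": 2.7, "ax": 0, "ay": 0, "az": 0, "hand": 50}
    - {"x": 0.62, "y": -3.87, "z": 2.7, "ax": 0, "ay": 0, "az": 0, "hand": 50}
    - {"x": 0.62, "y": -3.87, "z": 2.8, "ax": 0, "ay": 0, "az": 0, "hand": 50}
    - {"x": 0.62, "y": -3.87, "z": 2.8, "ax": 0, "ay": 0, "az": 0, "hand": 50}
  grip_force: 60

```text
clock: 2.7
eef_pos: [429.8, 345.1, 238.9]
tcp_rot: [3.141, 0.001, 0.067]
contact_force: [-0.0, 0.4, 0.7]
opening: 0.584
grasp_force: 0.0
```

```bash
python3 -c "
from h import *
rel((429.5,347.8,166,.066))
im=save('scene','g1'); A=im[230:380,300:500,::-1]; cv2.imwrite('pics/g1c.png',cv2.resize(A,None,fx=3.5,fy=3.5,interpolation=2))"
```

```text
t 2.7 at [429.8 345.1 238.9] [1.7994e+02 8.0000e-02 3.8100e+00] F [-0.   0.4  0.7] op 49.9 q [ 0.67  0.23  1.78 -0.    1.13  2.18]
(429.5, 347.8, 166, 0.066) -> [-1.000e-03 -5.600e-02  1.458e+00] [0.01  0.013 0.005]
```

View pics/g1c.png

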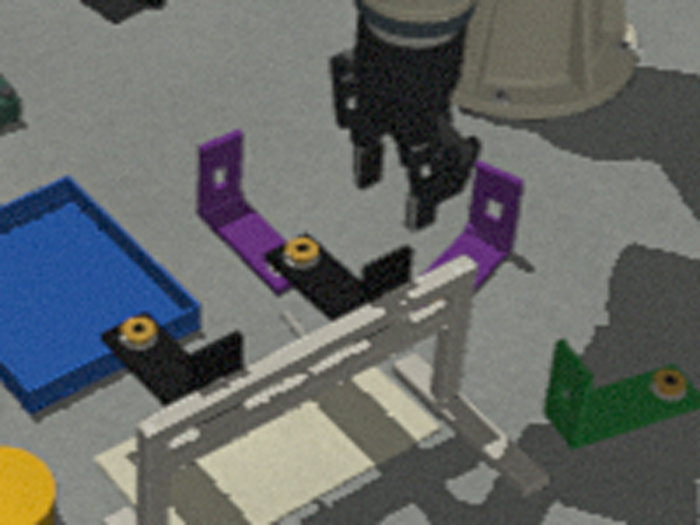

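The open gripper sits above the near bracket's flange, with the fingers fore and aft of it at crop (368,170) and (420,210). Descending to grip.

Call:
drive_tool:
  plan:
    - {"x": 0, "y": -0.04, "z": 0.8, "ax": 0, "ay": 0, "az": 0, "hand": 45}
    - {"x": 0, "y": -0.04, "z": 1.3, "ax": 0, "ay": 0, "az": 0, "hand": 45}
    - {"x": 0, "y": -0.04, "z": 1.44, "ax": 0, "ay": 0, "az": 0, "hand": 45}
    - {"x": 0, "y": -0.04, "z": 1.44, "ax": 0, "ay": 0, "az": 0, "hand": 45}
    - {"x": 0, "y": -0.04, "z": 1.44, "ax": 0, "ay": 0, "az": 0, "hand": 5}
    - {"x": 0, "y": -0.04, "z": 1.44, "ax": 0, "ay": 0, "az": 0, "hand": 0}
    - {"x": 0, "y": -0.04, "z": 1.44, "ax": 0, "ay": 0, "az": 0, "hand": 0}
    - {"x": 0, "y": -0.04, "z": 1.44, "ax": 0, "ay": 0, "az": 0, "hand": 0}
  grip_force: 80

```text
clock: 3.55
eef_pos: [430.8, 347.6, 168.6]
tcp_rot: [-3.141, -0.002, 0.067]
contact_force: [0.5, -2.0, 6.8]
opening: 0.07
grasp_force: 79.2
```

```bash
python3 -c "
from h import *
rel((429.5,347.8,166,.066))"
```

```text
t 3.5 at [430.8 347.6 168.6] [-1.7996e+02 -1.2000e-01  3.8200e+00] F [ 0.5 -2.   6.8] op 6.0 q [ 0.68  0.31  1.85 -0.    0.98  2.18]
(429.5, 347.8, 166, 0.066) -> [-0.025 -0.006  0.051] [-0.007 -0.019  0.006]
```

Call:
drive_tool:
  plan:
    - {"x": -0.02, "y": 0, "z": 0, "ax": 0, "ay": 0, "az": 0, "hand": 20}
    - {"x": -0.02, "y": 0, "z": 0, "ax": 0, "ay": 0, "az": 0, "hand": 20}
    - {"x": -0.02, "y": 0, "z": 0.06, "ax": 0, "ay": 0, "az": 0, "hand": 20}
    - {"x": -0.02, "y": 0, "z": 0.06, "ax": 0, "ay": 0, "az": 0, "hand": 20}
  grip_force: 80

```text
clock: 3.95
eef_pos: [428.7, 347.2, 163.6]
tcp_rot: [3.141, 0.001, 0.067]
contact_force: [-0.1, 0.5, -0.2]
opening: 0.234
grasp_force: 0.0
```

```bash
python3 -c "
from h import *
rel((429.5,347.8,164,.066))"
```

```text
t 4.0 at [428.7 347.2 163.6] [1.7998e+02 4.0000e-02 3.8200e+00] F [-0.1  0.5 -0.2] op 20.0 q [0.68 0.32 1.85 0.   0.97 2.18]
(429.5, 347.8, 164, 0.066) -> [ 0.017 -0.011 -0.008] [0.003 0.006 0.006]
```

Call:
drive_tool:
  plan:
    - {"x": 0.02, "y": 0, "z": 0, "ax": 0, "ay": 0, "az": 0, "hand": 5}
    - {"x": 0.02, "y": 0, "z": 0, "ax": 0, "ay": 0, "az": 0, "hand": 0}
    - {"x": 0.02, "y": 0, "z": 0, "ax": 0, "ay": 0, "az": 0, "hand": 0}
    - {"x": 0.02, "y": 0, "z": 0, "ax": 0, "ay": 0, "az": 0, "hand": 0}
  grip_force: 80

```text
clock: 4.35
eef_pos: [430.0, 347.3, 164.1]
tcp_rot: [3.142, -0.0, 0.067]
contact_force: [0.7, -0.1, -0.4]
opening: 0.077
grasp_force: 79.0
```

```bash
python3 -c "
from h import *
rel((429.5,347.8,164,.066))"
```

```text
t 4.3 at [430.  347.3 164.1] [ 1.80e+02 -1.00e-02  3.81e+00] F [ 0.7 -0.1 -0.4] op 6.6 q [ 0.68  0.32  1.85 -0.    0.97  2.18]
(429.5, 347.8, 164, 0.066) -> [-0.01  -0.01   0.001] [ 0.    -0.001  0.005]
```

Call:
drive_tool:
  plan:
    - {"x": 0, "y": 0, "z": -0.1, "ax": 0, "ay": 0, "az": 0, "hand": 0}
    - {"x": 0, "y": 0, "z": -0.2, "ax": 0, "ay": 0, "az": 0, "hand": 0}
    - {"x": 0, "y": 0, "z": -0.21, "ax": 0, "ay": 0, "az": 0, "hand": 0}
    - {"x": 0, "y": 0.2, "z": -0.21, "ax": 0, "ay": 0, "az": 0, "hand": 0}
    - {"x": 0, "y": 0.5, "z": -0.21, "ax": 0, "ay": 0, "az": 0, "hand": 0}
    - {"x": 0, "y": 0.8, "z": -0.21, "ax": 0, "ay": 0, "az": 0, "hand": 0}
    - {"x": 0, "y": 1.2, "z": -0.21, "ax": 0, "ay": 0, "az": 0, "hand": 0}
    - {"x": 0, "y": 1.2, "z": -0.7, "ax": 0, "ay": 0, "az": 0, "hand": 0}
  grip_force: 80

```text
clock: 5.15
eef_pos: [431.8, 283.1, 196.5]
tcp_rot: [3.138, 0.006, 0.065]
contact_force: [-0.1, 0.4, -1.5]
opening: 0.073
grasp_force: 78.7
```

```bash
python3 -c "
from h import *
rel((380,-208,250,1.546),(380,50,250,.9))
im=save('scene','g2'); A=im[200:350,250:450,::-1]; cv2.imwrite('pics/g2c.png',cv2.resize(A,None,fx=3,fy=3,interpolation=2))"
```

```text
t 5.2 at [431.8 283.1 196.5] [179.77   0.34   3.72] F [-0.1  0.4 -1.5] op 6.2 q [ 0.58  0.23  1.89 -0.    1.03  2.08]
(380, -208, 250, 1.546) -> [-1.677  9.738 -1.021] [-1.0000e-02  7.4000e-02 -1.4143e+01]
(380, 50, 250, 0.9) -> [-1.343  4.589 -1.044] [ 0.013  0.069 -7.974]
```

View pics/g2c.png

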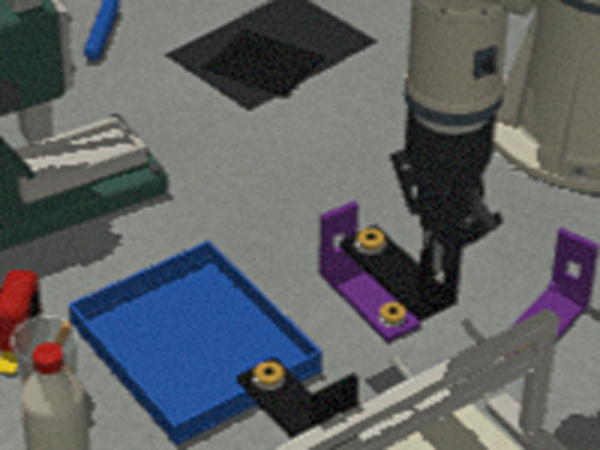

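The bracket is off its peg and level in the grip, with its bush at crop (370,240). Carrying it to the front of the press.

Call:
drive_tool:
  plan:
    - {"x": -0.3, "y": 0.9, "z": -0.9, "ax": 0, "ay": 0.07, "az": -1.4, "hand": 0}
    - {"x": -0.5, "y": 1.8, "z": -1.1, "ax": 0, "ay": 0.07, "az": -2.8, "hand": 0}
    - {"x": -0.7, "y": 2.7, "z": -1.1, "ax": 0, "ay": 0.07, "az": -4.2, "hand": 0}
    - {"x": -0.9, "y": 3.6, "z": -1.1, "ax": 0, "ay": 0.07, "az": -5.6, "hand": 0}
    - {"x": -1.1, "y": 4.5, "z": -1.1, "ax": 0, "ay": 0.07, "az": -7, "hand": 0}
    - {"x": -1.3, "y": 5.4, "z": -1.1, "ax": 0, "ay": 0.07, "az": -8.4, "hand": 0}
    - {"x": -1.5, "y": 6.3, "z": -1.1, "ax": 0, "ay": 0.07, "az": -9.8, "hand": 0}
    - {"x": -1.6, "y": 7.2, "z": -1.1, "ax": 0, "ay": 0.07, "az": -11.2, "hand": 0}
  grip_force: 80

```text
clock: 6.0
eef_pos: [381.2, -41.7, 254.0]
tcp_rot: [3.137, -0.006, 1.107]
contact_force: [1.1, -0.1, -1.6]
opening: 0.072
grasp_force: 79.1
```

```bash
python3 -c "
from h import *
rel((366,-204.8,250,1.546),(366,-204.8,116,1.546))"
```

```text
t 6.0 at [381.2 -41.7 254. ] [179.76  -0.36  63.44] F [ 1.1 -0.1 -1.6] op 6.2 q [-0.12 -0.07  2.08  0.    1.12  0.34]
(366, -204.8, 250, 1.546) -> [-3.055  1.187  0.066] [ 0.053 -0.05  -4.191]
(366, -204.8, 116, 1.546) -> [-3.072  1.175  2.746] [ 0.053 -0.05  -4.191]
```

Call:
drive_tool:
  plan:
    - {"x": -0.8, "y": 0.3, "z": 0.3, "ax": 0.05, "ay": -0.05, "az": -1.4, "hand": 0}
    - {"x": -1.6, "y": 0.6, "z": 0.6, "ax": 0.05, "ay": -0.05, "az": -2.8, "hand": 0}
    - {"x": -2.4, "y": 0.9, "z": 1, "ax": 0.05, "ay": -0.05, "az": -4.19, "hand": 0}
    - {"x": -3.07, "y": 1.18, "z": 1.4, "ax": 0.05, "ay": -0.05, "az": -4.19, "hand": 0}
    - {"x": -3.07, "y": 1.18, "z": 2, "ax": 0.05, "ay": -0.05, "az": -4.19, "hand": 0}
    - {"x": -3.07, "y": 1.18, "z": 2.2, "ax": 0.05, "ay": -0.05, "az": -4.19, "hand": 0}
    - {"x": -3.07, "y": 1.18, "z": 2.2, "ax": 0.05, "ay": -0.05, "az": -4.19, "hand": 0}
    - {"x": -3.07, "y": 1.18, "z": 2.2, "ax": 0.05, "ay": -0.05, "az": -4.19, "hand": 0}
  grip_force: 80

```text
clock: 6.8
eef_pos: [366.6, -202.4, 144.1]
tcp_rot: [-3.141, -0.0, 1.542]
contact_force: [0.3, -0.2, -1.7]
opening: 0.076
grasp_force: 79.1
```

```bash
python3 -c "
from h import *
rel((366,-204.8,117,1.546),(*b2w(PO,PY,-100),117,1.546),(*b2w(PO,PY,-100),102,1.546))
s=save('scene','p1'); t=imaging.grab_frame('top')
for n,im,e in(('top',t,(380,-204,170)),('scene',s,(466,-208,165))):
    u,v=proj(n,(466,-207,163)).astype(int)
    for a,c,_ in blobs(mask(im,(10,90,90),(28,255,255),(u-35,u+35,v-30,v+30)),30): print(n,a,c,plane(n,*c,163-26-20+38-20+0))
u,v=proj('scene',(466,-207,140)).astype(int)
cv2.imwrite('pics/p1c.png',cv2.resize(s[v-80:v+70,u-100:u+100,::-1],None,fx=3.5,fy=3.5,interpolation=2))"
```

```text
t 6.8 at [ 366.6 -202.4  144.1] [-1.7999e+02 -1.0000e-02  8.8350e+01] F [ 0.3 -0.2 -1.7] op 6.5 q [-0.51  0.15  2.14  0.    0.85 -0.48]
(366, -204.8, 117, 1.546) -> [-0.048 -0.011  0.542] [-0.002 -0.001 -0.039]
(np.float64(516.1312483724298), np.float64(-208.60026040852875), 117, 1.546) -> [-0.038  2.993  0.541] [-0.002 -0.001 -0.039]
(np.float64(516.1312483724298), np.float64(-208.60026040852875), 102, 1.546) -> [-0.038  2.993  0.841] [-0.002 -0.001 -0.039]
top 102 [386.4 249.8] [ 465.9190737  -203.39955462  135.        ]
scene 35 [301.6 228.5] [ 485.8322517  -166.58612837  135.        ]
```

View pics/p1c.png

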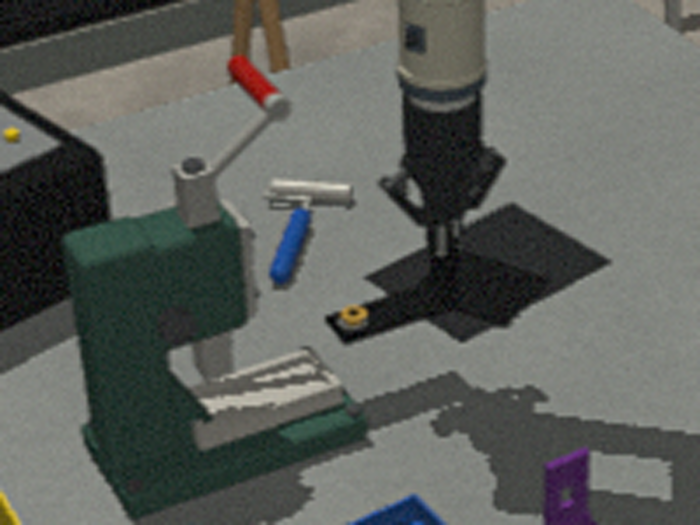

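The bracket is level in front of the nest, and its bush agrees with the expected spot to about 2 mm. Next I lower it 27 mm and slide it in.

Call:
drive_tool:
  plan:
    - {"x": -0.02, "y": 0, "z": 0.3, "ax": 0, "ay": 0, "az": -0.04, "hand": 0}
    - {"x": -0.05, "y": 0, "z": 0.54, "ax": 0, "ay": 0, "az": -0.04, "hand": 0}
    - {"x": -0.06, "y": 0.3, "z": 0.54, "ax": 0, "ay": 0, "az": -0.04, "hand": 0}
    - {"x": -0.06, "y": 0.9, "z": 0.54, "ax": 0, "ay": 0, "az": -0.04, "hand": 0}
    - {"x": -0.07, "y": 1.5, "z": 0.54, "ax": 0, "ay": 0, "az": -0.04, "hand": 0}
    - {"x": -0.07, "y": 2.1, "z": 0.54, "ax": 0, "ay": 0, "az": -0.04, "hand": 0}
    - {"x": -0.07, "y": 2.7, "z": 0.54, "ax": 0, "ay": 0, "az": -0.04, "hand": 0}
    - {"x": -0.07, "y": 2.99, "z": 0.54, "ax": 0, "ay": 0, "az": -0.04, "hand": 0}
  grip_force: 80

```text
clock: 7.7
eef_pos: [520.1, -210.6, 117.9]
tcp_rot: [3.138, 0.001, 1.547]
contact_force: [-0.4, -0.6, -0.7]
opening: 0.075
grasp_force: 79.1
```

```bash
python3 -c "
from h import *
rel((516.1,-207.2,117,1.546),(516.1,-207.2,103,1.546))
s=imaging.grab_frame('scene'); t=imaging.grab_frame('top')
A=cv2.resize(s[185:305,200:340,::-1],None,fx=4,fy=4,interpolation=2);B=cv2.resize(t[190:310,350:410,::-1],None,fx=4,fy=4,interpolation=2)
cv2.imwrite('pics/p2.png',np.hstack([A,B]))"
```

```text
t 7.7 at [ 520.1 -210.6  117.9] [1.798e+02 7.000e-02 8.863e+01] F [-0.4 -0.6 -0.7] op 6.4 q [-0.39  0.39  1.87  0.    0.88 -0.36]
(516.1, -207.2, 117, 1.546) -> [ 0.067 -0.083  0.019] [0.033 0.011 0.009]
(516.1, -207.2, 103, 1.546) -> [ 0.067 -0.084  0.299] [0.033 0.011 0.009]
```

View pics/p2.png

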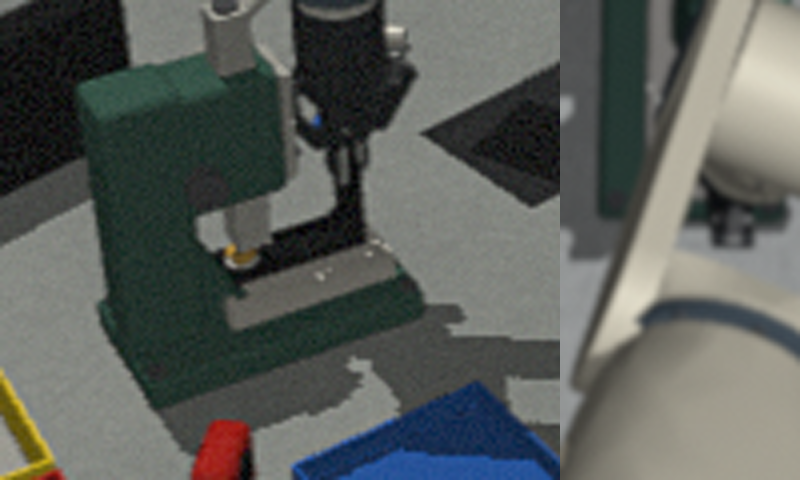

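The bracket is over the nest with its bush under the ram, at composite (240,258). I'll centre it and lower it.

Call:
drive_tool:
  plan:
    - {"x": 0.05, "y": -0.05, "z": 0, "ax": 0, "ay": 0, "az": 0, "hand": 0}
    - {"x": 0.05, "y": -0.05, "z": 0, "ax": 0, "ay": 0, "az": 0, "hand": 0}
    - {"x": 0.05, "y": -0.05, "z": 0, "ax": 0, "ay": 0, "az": 0, "hand": 0}
  grip_force: 80

```text
clock: 8.1
eef_pos: [512.1, -208.1, 116.4]
tcp_rot: [-3.14, -0.0, 1.545]
contact_force: [-0.1, -0.0, -1.4]
opening: 0.077
grasp_force: 79.1
```

```bash
python3 -c "
from h import *
rel((516.1,-207.2,103,1.546))"
```

```text
t 8.1 at [ 512.1 -208.1  116.4] [-1.7993e+02 -1.0000e-02  8.8530e+01] F [-0.1 -0.  -1.4] op 6.6 q [-0.39  0.38  1.89 -0.    0.88 -0.36]
(516.1, -207.2, 103, 1.546) -> [0.019 0.079 0.268] [-0.011 -0.002 -0.008]
```

Call:
drive_tool:
  plan:
    - {"x": 0.01, "y": 0.06, "z": 0, "ax": 0, "ay": 0, "az": 0, "hand": 0}
    - {"x": 0.01, "y": 0.06, "z": 0.08, "ax": 0, "ay": 0, "az": 0, "hand": 0}
    - {"x": 0.01, "y": 0.06, "z": 0.16, "ax": 0, "ay": 0, "az": 0, "hand": 0}
    - {"x": 0.01, "y": 0.06, "z": 0.24, "ax": 0, "ay": 0, "az": 0, "hand": 0}
    - {"x": 0.01, "y": 0.06, "z": 0.27, "ax": 0, "ay": 0, "az": 0, "hand": 0}
    - {"x": 0.01, "y": 0.06, "z": 0.27, "ax": 0, "ay": 0, "az": 0, "hand": 0}
  grip_force: 80

```text
clock: 8.7
eef_pos: [516.0, -207.7, 103.3]
tcp_rot: [-3.14, -0.0, 1.545]
contact_force: [-3.9, 2.2, 9.9]
opening: 0.068
grasp_force: 80.8
```

```bash
python3 -c "
from h import *
rel((516.1,-207.2,102,1.546))"
```

```text
t 8.7 at [ 516.  -207.7  103.3] [-1.7993e+02 -2.0000e-02  8.8550e+01] F [-3.9  2.2  9.9] op 5.8 q [-0.39  0.41  1.89 -0.    0.85 -0.36]
(516.1, -207.2, 102, 1.546) -> [0.01  0.002 0.026] [-0.011 -0.003 -0.005]
```

Call:
drive_tool:
  plan:
    - {"x": 0, "y": 0, "z": 0, "ax": 0, "ay": 0, "az": 0, "hand": 26}
    - {"x": 0, "y": 0, "z": 0, "ax": 0, "ay": 0, "az": 0, "hand": 26}
    - {"x": 0, "y": 0, "z": -0.4, "ax": 0, "ay": 0, "az": 0, "hand": 26}
    - {"x": 0, "y": -0.3, "z": -1.2, "ax": 0, "ay": 0, "az": 0, "hand": 26}
    - {"x": 0, "y": -1, "z": -2, "ax": 0, "ay": 0, "az": 0, "hand": 0}
    - {"x": 0, "y": -1.5, "z": -3, "ax": 0, "ay": 0, "az": 0, "hand": 0}
    - {"x": 0.5, "y": -2.2, "z": -4, "ax": 0, "ay": 0, "az": 0, "hand": 0}
    - {"x": 1, "y": -2.8, "z": -5, "ax": 0, "ay": 0, "az": 0, "hand": 0}
  grip_force: 80

```text
clock: 9.5
eef_pos: [394.4, -168.8, 324.6]
tcp_rot: [-3.141, 0.0, 1.544]
contact_force: [0.6, 1.1, 0.0]
opening: 0.004
grasp_force: 0.0
```

```bash
python3 -c "
from h import *
N=b2w(PO,PY,-100); G=(493.9,-343.1)
rel((*G,350,1.546),(*G,312,1.546))
s=imaging.grab_frame('scene'); t=imaging.grab_frame('top'); out=[]
for n,im,(a,b,w,h) in(('scene',s,(210,190,110,110)),('top',t,(345,150,70,110))):
    A=cv2.resize(im[b:b+h,a:a+w,::-1],None,fx=4.4,fy=4.4,interpolation=2); o=np.array([a,b])
    ov(A,n,PO,PY,rect(-108,25,-26,26),53,(255,0,255),o,4.4); ov(A,n,N,PY,rect(-4,4,-22,22),127,(0,0,255),o,4.4)
    out.append(A)
cv2.imwrite('pics/p3.png',np.hstack(out))"
```

```text
t 9.5 at [ 394.4 -168.8  324.6] [-179.98    0.     88.49] F [0.6 1.1 0. ] op 0.4 q [-0.41 -0.05  1.9  -0.    1.29 -0.38]
(493.9, -343.1, 350, 1.546) -> [-3.432  2.081 -0.508] [-0.003  0.    -0.016]
(493.9, -343.1, 312, 1.546) -> [-3.431  2.081  0.252] [-0.003  0.    -0.016]
```

View pics/p3.png

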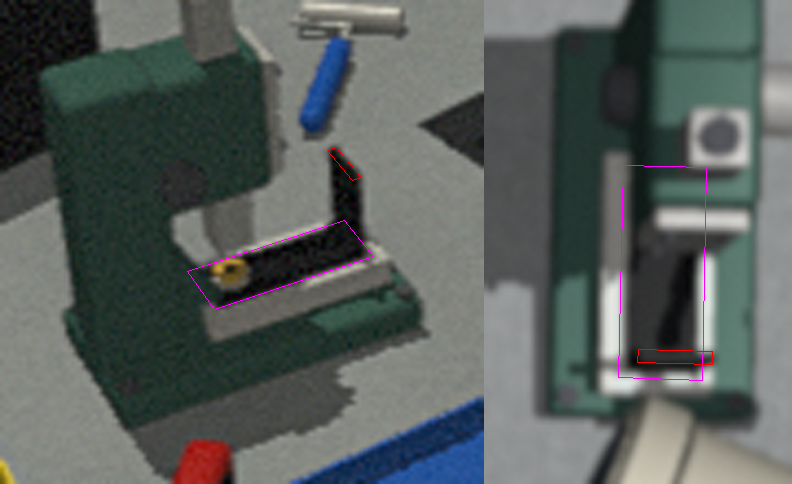

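The bracket lies in the nest with its flange at the predicted spot and its bush under the ram. The lever is next.

Call:
drive_tool:
  plan:
    - {"x": -0.8, "y": 0, "z": -0.7, "ax": 0, "ay": 0, "az": 0, "hand": 0}
    - {"x": -1.6, "y": 0.5, "z": -0.7, "ax": 0, "ay": 0, "az": 0, "hand": 0}
    - {"x": -2.4, "y": 1, "z": -0.7, "ax": 0, "ay": 0, "az": 0, "hand": 0}
    - {"x": -3, "y": 1.5, "z": -0.5, "ax": 0, "ay": 0, "az": 0, "hand": 0}
    - {"x": -3.48, "y": 2.08, "z": -0.2, "ax": 0, "ay": 0, "az": 0, "hand": 0}
    - {"x": -3.48, "y": 2.08, "z": 0, "ax": 0, "ay": 0, "az": 0, "hand": 0}
    - {"x": -3.48, "y": 2.08, "z": 0, "ax": 0, "ay": 0, "az": 0, "hand": 0}
    - {"x": -3.48, "y": 2.08, "z": 0, "ax": 0, "ay": 0, "az": 0, "hand": 0}
  grip_force: 80

```text
clock: 10.4
eef_pos: [494.6, -344.9, 322.7]
tcp_rot: [-3.14, -0.001, 1.546]
contact_force: [0.2, -0.0, 0.3]
opening: 0.0
grasp_force: 0.0
```

```bash
python3 -c "
from h import *
H=b2w(PO,PY,45,-135); T=[]
for th in(35,28,21,14,7,0,-7,-13,-19,-25,-27):
    a=np.radians(th); x,y=b2w(H,PY,-200*np.cos(a)); T.append((round(x,1),round(y-3,1),round(185+200*np.sin(a)+12,1),1.546))
rel(*T)"
```

```text
t 10.4 at [ 494.6 -344.9  322.7] [-1.799e+02 -6.000e-02  8.856e+01] F [ 0.2 -0.   0.3] op 0.0 q [-0.61  0.25  1.57 -0.    1.32 -0.59]
(np.float64(493.9), np.float64(-346.1), np.float64(311.7), 1.546) -> [-0.024 -0.013  0.22 ] [-0.017 -0.01  -0.003]
(np.float64(481.2), np.float64(-345.8), np.float64(290.9), 1.546) -> [-0.025 -0.266  0.637] [-0.017 -0.01  -0.003]
(np.float64(471.1), np.float64(-345.5), np.float64(268.7), 1.546) -> [-0.025 -0.467  1.081] [-0.017 -0.01  -0.003]
(np.float64(463.7), np.float64(-345.3), np.float64(245.4), 1.546) -> [-0.025 -0.615  1.547] [-0.017 -0.01  -0.003]
(np.float64(459.3), np.float64(-345.2), np.float64(221.4), 1.546) -> [-0.026 -0.702  2.028] [-0.017 -0.01  -0.003]
(np.float64(457.8), np.float64(-345.2), np.float64(197.0), 1.546) -> [-0.027 -0.731  2.516] [-0.017 -0.01  -0.003]
(np.float64(459.3), np.float64(-345.2), np.float64(172.6), 1.546) -> [-0.027 -0.7    3.004] [-0.017 -0.01  -0.003]
(np.float64(462.9), np.float64(-345.3), np.float64(152.0), 1.546) -> [-0.027 -0.627  3.415] [-0.017 -0.01  -0.003]
(np.float64(468.7), np.float64(-345.5), np.float64(131.9), 1.546) -> [-0.029 -0.51   3.817] [-0.017 -0.01  -0.003]
(np.float64(476.5), np.float64(-345.7), np.float64(112.5), 1.546) -> [-0.029 -0.354  4.205] [-0.017 -0.01  -0.003]
(np.float64(479.6), np.float64(-345.7), np.float64(106.2), 1.546) -> [-0.028 -0.292  4.331] [-0.017 -0.01  -0.003]
```

Call:
drive_tool:
  plan:
    - {"x": 0, "y": 0, "z": 0.22, "ax": 0, "ay": 0, "az": 0, "hand": 0}
    - {"x": 0, "y": -0.27, "z": 0.64, "ax": 0, "ay": 0, "az": 0, "hand": 0}
    - {"x": 0, "y": -0.47, "z": 1.08, "ax": 0, "ay": 0, "az": 0, "hand": 0}
    - {"x": 0, "y": -0.62, "z": 1.55, "ax": 0, "ay": 0, "az": 0, "hand": 0}
    - {"x": 0, "y": -0.7, "z": 2.03, "ax": 0, "ay": 0, "az": 0, "hand": 0}
    - {"x": 0, "y": -0.73, "z": 2.52, "ax": 0, "ay": 0, "az": 0, "hand": 0}
    - {"x": 0, "y": -0.7, "z": 3, "ax": 0, "ay": 0, "az": 0, "hand": 0}
    - {"x": 0, "y": -0.7, "z": 3, "ax": 0, "ay": 0, "az": 0, "hand": 0}
  grip_force: 80

```text
clock: 11.2
eef_pos: [458.6, -343.5, 171.4]
tcp_rot: [-3.139, -0.002, 1.546]
contact_force: [-2.7, 0.5, 3.1]
opening: -0.001
grasp_force: 1.5
```

```bash
python3 -c "
from h import *
rel((462.9,-345.3,152,1.546),(468.7,-345.3,132,1.546),(476.5,-345.7,112,1.546),(478,-345.7,104,1.546))"
```

```text
t 11.2 at [ 458.6 -343.5  171.4] [-1.7983e+02 -9.0000e-02  8.8570e+01] F [-2.7  0.5  3.1] op -0.1 q [-0.65  0.34  1.8  -0.    1.01 -0.62]
(462.9, -345.3, 152, 1.546) -> [-0.035  0.088  0.388] [-0.029 -0.015 -0.001]
(468.7, -345.3, 132, 1.546) -> [-0.033  0.205  0.788] [-0.029 -0.015 -0.001]
(476.5, -345.7, 112, 1.546) -> [-0.038  0.362  1.187] [-0.029 -0.015 -0.001]
(478, -345.7, 104, 1.546) -> [-0.037  0.393  1.347] [-0.029 -0.015 -0.001]
```

Force at the grip is about 3 N, so the lever is following. I'll continue to the stop.

Call:
drive_tool:
  plan:
    - {"x": 0, "y": 0.05, "z": 0.2, "ax": 0, "ay": 0, "az": 0, "hand": 0}
    - {"x": 0, "y": 0.09, "z": 0.4, "ax": 0, "ay": 0, "az": 0, "hand": 0}
    - {"x": 0, "y": 0.15, "z": 0.6, "ax": 0, "ay": 0, "az": 0, "hand": 0}
    - {"x": 0, "y": 0.21, "z": 0.8, "ax": 0, "ay": 0, "az": 0, "hand": 0}
    - {"x": 0, "y": 0.28, "z": 1, "ax": 0, "ay": 0, "az": 0, "hand": 0}
    - {"x": 0, "y": 0.36, "z": 1.2, "ax": 0, "ay": 0, "az": 0, "hand": 0}
    - {"x": 0, "y": 0.37, "z": 1.25, "ax": 0, "ay": 0, "az": 0, "hand": 0}
    - {"x": 0, "y": 0.37, "z": 1.25, "ax": 0, "ay": 0, "az": 0, "hand": 0}
  grip_force: 80

```text
clock: 12.0
eef_pos: [478.7, -345.4, 112.2]
tcp_rot: [-3.141, 0.001, 1.546]
contact_force: [-7.5, 1.9, 14.6]
opening: -0.002
grasp_force: 7.1
```

```bash
python3 -c "
from h import *
rel((478,-345.7,104,1.546))"
```

```text
t 12.0 at [ 478.7 -345.4  112.2] [-1.7997e+02  4.0000e-02  8.8580e+01] F [-7.5  1.9 14.6] op -0.2 q [-0.63  0.44  1.81 -0.    0.9  -0.6 ]
(478, -345.7, 104, 1.546) -> [-0.007 -0.013  0.164] [-0.004  0.007  0.001]
```

Call:
drive_tool:
  plan:
    - {"x": 0, "y": 0, "z": 0.06, "ax": 0, "ay": 0, "az": 0, "hand": 0}
    - {"x": 0, "y": 0, "z": 0.12, "ax": 0, "ay": 0, "az": 0, "hand": 0}
    - {"x": 0, "y": 0, "z": 0.12, "ax": 0, "ay": 0, "az": 0, "hand": 0}
    - {"x": 0, "y": 0, "z": 0.12, "ax": 0, "ay": 0, "az": 0, "hand": 0}
  grip_force: 80

```text
clock: 12.4
eef_pos: [479.4, -345.5, 110.2]
tcp_rot: [3.14, 0.002, 1.546]
contact_force: [-14.1, 9.6, 48.7]
opening: 0.001
grasp_force: 24.4
```

```bash
python3 -c "
from h import *
rel((478,-345.7,104,1.546))
s=imaging.grab_frame('scene')
cv2.imwrite('pics/l1.png',cv2.resize(s[130:300,200:340,::-1],None,fx=3.5,fy=3.5,interpolation=2))"
```

```text
t 12.4 at [ 479.4 -345.5  110.2] [1.799e+02 9.000e-02 8.857e+01] F [-14.1   9.6  48.7] op 0.1 q [-0.63  0.44  1.81 -0.    0.89 -0.6 ]
(478, -345.7, 104, 1.546) -> [-0.004 -0.029  0.123] [ 0.017  0.015 -0.001]
```

View pics/l1.png

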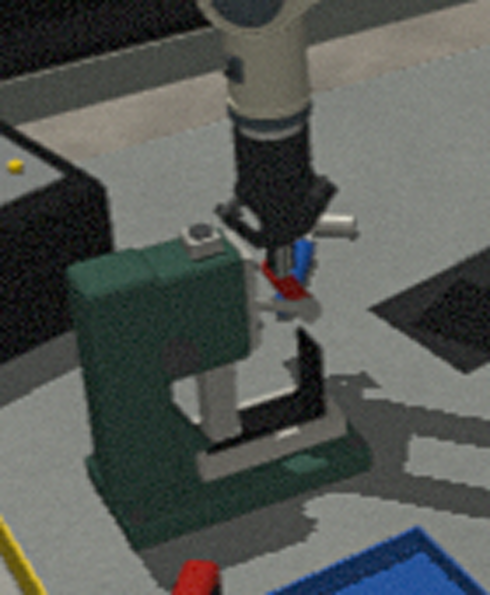

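The lever is at its stop (49 N, ram on the bush, bracket seated in the nest). I'll let it rise along the arc.

Call:
drive_tool:
  plan:
    - {"x": 0, "y": -0.2, "z": -0.5, "ax": 0, "ay": 0, "az": 0, "hand": 0}
    - {"x": 0, "y": -0.4, "z": -1.25, "ax": 0, "ay": 0, "az": 0, "hand": 0}
    - {"x": 0, "y": -0.43, "z": -1.9, "ax": 0, "ay": 0, "az": 0, "hand": 0}
    - {"x": 0, "y": -0.38, "z": -2.4, "ax": 0, "ay": 0, "az": 0, "hand": 0}
    - {"x": 0, "y": -0.25, "z": -2.95, "ax": 0, "ay": 0, "az": 0, "hand": 0}
    - {"x": 0, "y": -0.05, "z": -3.45, "ax": 0, "ay": 0, "az": 0, "hand": 0}
    - {"x": 0, "y": 0.2, "z": -4, "ax": 0, "ay": 0, "az": 0, "hand": 0}
    - {"x": 0, "y": 0.2, "z": -4.6, "ax": 0, "ay": 0, "az": 0, "hand": 0}
  grip_force: 80

```text
clock: 13.25
eef_pos: [490.0, -345.1, 336.1]
tcp_rot: [3.141, 0.0, 1.546]
contact_force: [0.9, -0.6, 0.4]
opening: 0.002
grasp_force: 0.0
```

```bash
python3 -c "
from h import *
rel((440,-207.5,300,1.546),(516,-207.5,200,1.546),(516,-207.5,104,1.546))
t=imaging.grab_frame('top')
for a,c,b in blobs(mask(t,(0,120,60),(8,255,255),(425,485,200,260))): print(a,c,plane('top',*c,300))"
```

```text
t 13.2 at [ 490.  -345.1  336.1] [1.7994e+02 1.0000e-02 8.8590e+01] F [ 0.9 -0.6  0.4] op 0.2 q [-0.62  0.23  1.57  0.    1.34 -0.59]
(440, -207.5, 300, 1.546) -> [ 2.726 -1.068  0.721] [0.01  0.002 0.003]
(516, -207.5, 200, 1.546) -> [2.763 0.449 2.722] [0.01  0.002 0.003]
(516, -207.5, 104, 1.546) -> [2.764 0.447 4.642] [0.01  0.002 0.003]
143 [446.4 234.5] [ 494.41910291 -320.84129996  300.        ]
```

Call:
drive_tool:
  plan:
    - {"x": 0.2, "y": -0.8, "z": 0, "ax": 0, "ay": 0, "az": 0, "hand": 26}
    - {"x": 0.8, "y": -1.4, "z": 0, "ax": 0, "ay": 0, "az": 0, "hand": 26}
    - {"x": 1.6, "y": -1.3, "z": 0.3, "ax": 0, "ay": 0, "az": 0, "hand": 26}
    - {"x": 2.4, "y": -0.9, "z": 0.9, "ax": 0, "ay": 0, "az": 0, "hand": 26}
    - {"x": 2.76, "y": -0.4, "z": 1.6, "ax": 0, "ay": 0, "az": 0, "hand": 26}
    - {"x": 2.76, "y": 0.2, "z": 2.3, "ax": 0, "ay": 0, "az": 0, "hand": 26}
    - {"x": 2.76, "y": 0.45, "z": 3, "ax": 0, "ay": 0, "az": 0, "hand": 26}
    - {"x": 2.76, "y": 0.45, "z": 3, "ax": 0, "ay": 0, "az": 0, "hand": 26}
  grip_force: 80

```text
clock: 14.1
eef_pos: [513.7, -206.4, 180.7]
tcp_rot: [-3.136, -0.002, 1.547]
contact_force: [-0.9, -0.3, 0.6]
opening: 0.304
grasp_force: 0.0
```

```bash
python3 -c "
from h import *
rel((516,-207.5,101,1.546))"
```

```text
t 14.1 at [ 513.7 -206.4  180.7] [-1.7966e+02 -1.4000e-01  8.8640e+01] F [-0.9 -0.3  0.6] op 25.9 q [-0.38  0.3   1.83  0.    1.01 -0.36]
(516, -207.5, 101, 1.546) -> [-0.024  0.057  1.594] [-0.057 -0.024  0.01 ]
```

Call:
drive_tool:
  plan:
    - {"x": -0.01, "y": 0.04, "z": 0.6, "ax": 0, "ay": 0, "az": 0, "hand": 26}
    - {"x": -0.01, "y": 0.04, "z": 1.2, "ax": 0, "ay": 0, "az": 0, "hand": 26}
    - {"x": -0.01, "y": 0.04, "z": 1.62, "ax": 0, "ay": 0, "az": 0, "hand": 26}
    - {"x": -0.01, "y": 0.04, "z": 1.66, "ax": 0, "ay": 0, "az": 0, "hand": 26}
    - {"x": -0.01, "y": 0.04, "z": 1.66, "ax": 0, "ay": 0, "az": 0, "hand": 5}
    - {"x": -0.01, "y": 0.04, "z": 1.66, "ax": 0, "ay": 0, "az": 0, "hand": 0}
    - {"x": -0.01, "y": 0.04, "z": 1.66, "ax": 0, "ay": 0, "az": 0, "hand": 0}
    - {"x": -0.01, "y": 0.04, "z": 1.66, "ax": 0, "ay": 0, "az": 0, "hand": 0}
  grip_force: 80

```text
clock: 14.9
eef_pos: [517.6, -209.1, 103.6]
tcp_rot: [3.14, 0.001, 1.546]
contact_force: [-1.7, -0.7, 8.5]
opening: 0.074
grasp_force: 80.1
```

```bash
python3 -c "
from h import *
rel((516,-207.5,114,1.546),(365,-203.5,114,1.546))"
```

```text
t 14.9 at [ 517.6 -209.1  103.6] [1.7988e+02 6.0000e-02 8.8550e+01] F [-1.7 -0.7  8.5] op 6.3 q [-0.39  0.41  1.88 -0.    0.85 -0.36]
(516, -207.5, 114, 1.546) -> [ 0.031 -0.033 -0.207] [ 0.02   0.01  -0.005]
(365, -203.5, 114, 1.546) -> [ 0.035 -3.054 -0.213] [ 0.02   0.01  -0.005]
```

Call:
drive_tool:
  plan:
    - {"x": 0, "y": 0, "z": -0.2, "ax": 0, "ay": 0, "az": 0, "hand": 0}
    - {"x": 0, "y": 0, "z": -0.42, "ax": 0, "ay": 0, "az": 0, "hand": 0}
    - {"x": 0, "y": 0, "z": -0.42, "ax": 0, "ay": 0, "az": 0, "hand": 0}
    - {"x": 0, "y": -0.5, "z": -0.42, "ax": 0, "ay": 0, "az": 0, "hand": 0}
    - {"x": 0.02, "y": -1.2, "z": -0.42, "ax": 0, "ay": 0, "az": 0, "hand": 0}
    - {"x": 0.04, "y": -2, "z": -0.42, "ax": 0, "ay": 0, "az": 0, "hand": 0}
    - {"x": 0.06, "y": -2.8, "z": -0.45, "ax": 0, "ay": 0, "az": 0, "hand": 0}
    - {"x": 0.06, "y": -3.1, "z": -0.8, "ax": 0, "ay": 0, "az": 0, "hand": 0}
  grip_force: 80

```text
clock: 15.7
eef_pos: [356.5, -199.7, 140.1]
tcp_rot: [-3.135, -0.003, 1.545]
contact_force: [0.5, 0.6, -1.3]
opening: 0.075
grasp_force: 78.7
```

```bash
cat >> h.py <<'E'
def tray():
    t=imaging.grab_frame('top')
    for a,c,b in blobs(mask(t,(105,150,50),(125,255,255),(200,370,130,290)),1500):
        P=np.array([plane('top',*p,28)[:2] for p in cv2.boxPoints(b)]); d=P[1]-P[0]; L=np.linalg.norm(d); e=P[2]-P[1]
        if L>np.linalg.norm(e): d=e
        if d[0]<0:d=-d
        print('tray',P.mean(0).round(1),'yaw',np.arctan2(d[1],d[0]).round(3),L.round(),np.linalg.norm(e).round(),'px',a); return P.mean(0),np.arctan2(d[1],d[0])
E
python3 -c "
from h import *
T,y=tray()
for o in(-50,50): 
    p=b2w(T,y,-60,o); print(o,p); rel((*p,130,y+np.pi/2))"
```

```text
tray [580.3  86.9] yaw 0.073 203.0 170.0 px 4418
-50 (np.float64(524.1047716308557), np.float64(32.62403226146645))
t 15.8 at [ 357.6 -200.7  143.2] [-1.7983e+02 -6.0000e-02  8.8520e+01] F [-0.7  0.2  0.6] op 6.3 q [-0.51  0.14  2.15 -0.    0.85 -0.49]
(np.float64(524.1047716308557), np.float64(32.62403226146645), 130, np.float64(1.644)) -> [4.751 3.209 0.258] [-0.029 -0.011 -0.947]
50 (np.float64(516.7765534461511), np.float64(132.35515688280702))
t 15.8 at [ 357.6 -200.7  143.2] [-1.7983e+02 -6.0000e-02  8.8520e+01] F [-0.7  0.2  0.6] op 6.3 q [-0.51  0.14  2.15 -0.    0.85 -0.49]
(np.float64(516.7765534461511), np.float64(132.35515688280702), 130, np.float64(1.644)) -> [6.741 3.011 0.26 ] [-0.029 -0.011 -0.947]
```

Call:
drive_tool:
  plan:
    - {"x": 0.6, "y": 0.2, "z": -0.7, "ax": 0, "ay": 0, "az": 0, "hand": 0}
    - {"x": 1.4, "y": 0.5, "z": -1, "ax": 0, "ay": 0, "az": -0.3, "hand": 0}
    - {"x": 2.3, "y": 0.9, "z": -1, "ax": 0, "ay": 0, "az": -0.6, "hand": 0}
    - {"x": 3.2, "y": 1.3, "z": -1, "ax": 0, "ay": 0, "az": -0.95, "hand": 0}
    - {"x": 4.1, "y": 1.7, "z": -1, "ax": 0, "ay": 0, "az": -0.95, "hand": 0}
    - {"x": 5, "y": 2.1, "z": -1, "ax": 0, "ay": 0, "az": -0.95, "hand": 0}
    - {"x": 5.9, "y": 2.5, "z": -1, "ax": 0, "ay": 0, "az": -0.95, "hand": 0}
    - {"x": 6.74, "y": 3.01, "z": -0.6, "ax": 0, "ay": 0, "az": -0.95, "hand": 0}
  grip_force: 80

```text
clock: 16.55
eef_pos: [521.8, 132.4, 174.8]
tcp_rot: [3.137, -0.001, 1.646]
contact_force: [0.6, -0.9, -1.1]
opening: 0.075
grasp_force: 78.9
```

Call:
drive_tool:
  plan:
    - {"x": 0, "y": 0, "z": 0.2, "ax": 0, "ay": 0, "az": 0, "hand": 0}
    - {"x": 0, "y": 0, "z": 0.4, "ax": 0, "ay": 0, "az": 0, "hand": 0}
    - {"x": 0, "y": 0, "z": 0.4, "ax": 0, "ay": 0, "az": 0, "hand": 0}
  grip_force: 80

```text
clock: 16.85
eef_pos: [517.8, 128.4, 151.3]
tcp_rot: [-3.138, 0.001, 1.645]
contact_force: [-0.5, -0.4, -1.2]
opening: 0.071
grasp_force: 78.8
```

```bash
python3 -c "
from h import *
rel((516.8,132.4,63,1.644))
s=imaging.grab_frame('scene'); t=imaging.grab_frame('top')
A=cv2.resize(s[220:360,240:400,::-1],None,fx=3,fy=3,interpolation=2);B=cv2.resize(t[150:290,220:330,::-1],None,fx=3,fy=3,interpolation=2)
cv2.imwrite('pics/t1.png',np.hstack([A,B]))"
```

```text
t 16.9 at [517.8 128.4 151.3] [-1.7979e+02  3.0000e-02  9.4250e+01] F [-0.5 -0.4 -1.2] op 6.1 q [0.24 0.31 1.9  0.   0.94 0.17]
(516.8, 132.4, 63, 1.644) -> [ 0.082 -0.007  1.765] [-0.036  0.005  0.009]
```

View pics/t1.png

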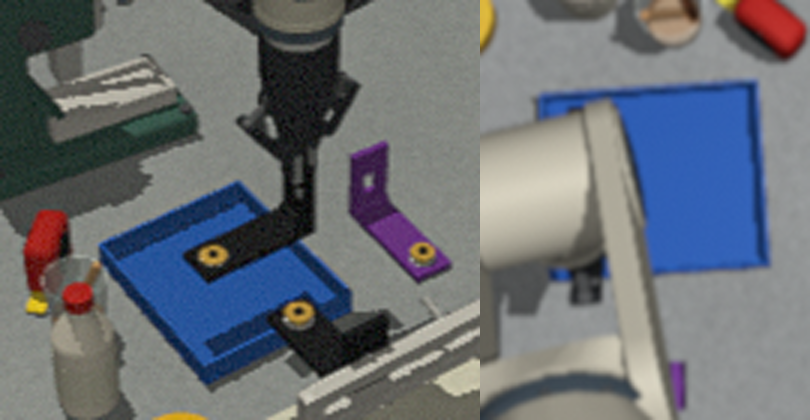

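The bracket hangs over the tray's left half with its bush seated low and nothing in the way. Lowering it now.

Call:
drive_tool:
  plan:
    - {"x": 0.04, "y": 0, "z": 0.5, "ax": 0, "ay": 0, "az": 0, "hand": 0}
    - {"x": 0.04, "y": 0, "z": 1, "ax": 0, "ay": 0, "az": 0, "hand": 0}
    - {"x": 0.04, "y": 0, "z": 1.4, "ax": 0, "ay": 0, "az": 0, "hand": 0}
    - {"x": 0.04, "y": 0, "z": 1.6, "ax": 0, "ay": 0, "az": 0, "hand": 0}
    - {"x": 0.04, "y": 0, "z": 1.7, "ax": 0, "ay": 0, "az": 0, "hand": 0}
    - {"x": 0.04, "y": 0, "z": 1.74, "ax": 0, "ay": 0, "az": 0, "hand": 0}
    - {"x": 0.04, "y": 0, "z": 1.74, "ax": 0, "ay": 0, "az": 0, "hand": 0}
  grip_force: 80

```text
clock: 17.65
eef_pos: [519.6, 131.0, 66.6]
tcp_rot: [3.141, -0.0, 1.645]
contact_force: [0.1, 0.1, -1.1]
opening: 0.077
grasp_force: 78.8
```

```bash
python3 -c "
from h import *
rel((516.8,132.4,63,1.644))"
```

```text
t 17.6 at [519.6 131.   66.6] [ 1.7997e+02 -2.0000e-02  9.4230e+01] F [ 0.1  0.1 -1.1] op 6.5 q [0.24 0.43 1.95 0.   0.75 0.17]
(516.8, 132.4, 63, 1.644) -> [ 0.032 -0.053  0.071] [ 0.006 -0.003  0.007]
```

Call:
drive_tool:
  plan:
    - {"x": 0, "y": 0, "z": 0.05, "ax": 0, "ay": 0, "az": 0, "hand": 0}
    - {"x": 0, "y": 0, "z": 0.1, "ax": 0, "ay": 0, "az": 0, "hand": 0}
    - {"x": 0, "y": 0, "z": 0.1, "ax": 0, "ay": 0, "az": 0, "hand": 0}
  grip_force: 80

```text
clock: 17.95
eef_pos: [519.7, 131.3, 62.6]
tcp_rot: [3.141, -0.0, 1.645]
contact_force: [-4.9, -0.7, 17.2]
opening: 0.073
grasp_force: 81.7
```

Call:
drive_tool:
  plan:
    - {"x": 0, "y": 0, "z": 0.05, "ax": 0, "ay": 0, "az": 0, "hand": 26}
    - {"x": 0, "y": 0, "z": 0.05, "ax": 0, "ay": 0, "az": 0, "hand": 26}
    - {"x": 0, "y": 0, "z": -0.4, "ax": 0, "ay": 0, "az": 0, "hand": 26}
    - {"x": 0, "y": 0, "z": -1.2, "ax": 0, "ay": 0, "az": 0, "hand": 26}
    - {"x": 0, "y": 0, "z": -2.2, "ax": 0, "ay": 0, "az": 1.3, "hand": 26}
    - {"x": 0, "y": 0, "z": -3.2, "ax": 0, "ay": 0, "az": 2.7, "hand": 26}
    - {"x": 0, "y": 0, "z": -4, "ax": 0, "ay": 0, "az": 4.1, "hand": 26}
    - {"x": 0, "y": 0, "z": -4, "ax": 0, "ay": 0, "az": 5.5, "hand": 26}
  grip_force: 80

```text
clock: 18.75
eef_pos: [522.2, 131.9, 267.2]
tcp_rot: [3.135, -0.007, 1.063]
contact_force: [-0.0, 0.7, -0.1]
opening: 0.306
grasp_force: 0.0
```

```bash
python3 -c "
from h import *
rel((589,357.5,240,.066))
s=imaging.grab_frame('scene'); cv2.imwrite('pics/t2.png',cv2.resize(s[220:360,240:400,::-1],None,fx=4,fy=4,interpolation=2))
print(proj('scene',b2w((519.7,131.3),.074,100).__add__((15,))))
for a,c,_ in blobs(mask(s,(10,90,90),(28,255,255),(270,340,270,340)),20): print(a,c,plane('scene',*c,15))"
```

```text
t 18.8 at [522.2 131.9 267.2] [179.6   -0.39  60.91] F [-0.   0.7 -0.1] op 26.1 q [0.24 0.18 1.78 0.   1.17 0.75]
(589, 357.5, 240, 0.066) -> [ 4.589 -1.031  0.567] [ 0.028 -0.092  9.521]
[311.41422809 327.22322799]
30 [337. 324.] [547.4899225  165.54755243  15.        ]
51 [311.3 327.1] [619.47853817 138.08429093  15.        ]
```

The placed bush is within 1 pixel of its predicted spot at 15 mm height, so it is home and standing on the tray floor. On to the second bracket.

Call:
drive_tool:
  plan:
    - {"x": 0.6, "y": -0.1, "z": -0.2, "ax": 0, "ay": -0.1, "az": 1.4, "hand": 45}
    - {"x": 1.2, "y": -0.3, "z": -0.2, "ax": 0, "ay": -0.1, "az": 2.8, "hand": 45}
    - {"x": 1.9, "y": -0.4, "z": -0.2, "ax": 0, "ay": -0.1, "az": 4.2, "hand": 45}
    - {"x": 2.6, "y": -0.6, "z": -0.2, "ax": 0, "ay": -0.1, "az": 5.6, "hand": 45}
    - {"x": 3.3, "y": -0.7, "z": 0, "ax": 0, "ay": -0.1, "az": 7, "hand": 45}
    - {"x": 4, "y": -0.9, "z": 0.2, "ax": 0, "ay": -0.1, "az": 8.4, "hand": 45}
    - {"x": 4.59, "y": -1.03, "z": 0.5, "ax": 0.03, "ay": -0.1, "az": 9.5, "hand": 45}
    - {"x": 4.59, "y": -1.03, "z": 0.56, "ax": 0.03, "ay": -0.1, "az": 9.52, "hand": 45}
  grip_force: 80

```text
clock: 19.6
eef_pos: [583.5, 359.7, 229.3]
tcp_rot: [3.139, 0.014, 0.074]
contact_force: [-0.3, 0.4, -1.2]
opening: 0.525
grasp_force: 0.0
```

Call:
drive_tool:
  plan:
    - {"x": 0, "y": 0, "z": 0, "ax": 0, "ay": 0, "az": 0, "hand": 45}
    - {"x": 0, "y": 0, "z": 0, "ax": 0, "ay": 0, "az": 0, "hand": 45}
  grip_force: 80

```text
clock: 19.8
eef_pos: [584.0, 356.0, 232.6]
tcp_rot: [3.139, 0.012, 0.074]
contact_force: [0.7, 0.3, -0.4]
opening: 0.528
grasp_force: 0.0
```

```bash
python3 -c "
from h import *
rel((589,357.5,164,.066))"
```

```text
t 19.8 at [584.  356.  232.6] [179.84   0.67   4.27] F [ 0.7  0.3 -0.4] op 45.1 q [0.54 0.45 1.48 0.   1.22 2.04]
(589, 357.5, 164, 0.066) -> [ 0.118 -0.025  1.37 ] [0.027 0.111 0.081]
```

Call:
drive_tool:
  plan:
    - {"x": 0.12, "y": -0.03, "z": 0.5, "ax": 0, "ay": 0.11, "az": 0.08, "hand": 45}
    - {"x": 0.12, "y": -0.03, "z": 1, "ax": 0, "ay": 0.11, "az": 0.08, "hand": 30}
    - {"x": 0.12, "y": -0.03, "z": 1.3, "ax": 0, "ay": 0.11, "az": 0.08, "hand": 30}
    - {"x": 0.12, "y": -0.03, "z": 1.34, "ax": 0, "ay": 0.11, "az": 0.08, "hand": 30}
    - {"x": 0.12, "y": -0.03, "z": 1.34, "ax": 0, "ay": 0.11, "az": 0.08, "hand": 30}
    - {"x": 0.12, "y": -0.03, "z": 1.34, "ax": 0, "ay": 0.11, "az": 0.08, "hand": 30}
  grip_force: 80

```text
clock: 20.4
eef_pos: [590.3, 359.0, 167.3]
tcp_rot: [3.14, -0.003, 0.064]
contact_force: [0.4, 0.3, 0.4]
opening: 0.352
grasp_force: 0.0
```

```bash
python3 -c "
from h import *
rel((589,357.5,164.3,.066))"
```

```text
t 20.4 at [590.3 359.  167.3] [ 1.7993e+02 -1.5000e-01  3.6600e+00] F [0.4 0.3 0.4] op 30.0 q [ 0.55  0.51  1.54 -0.    1.09  2.05]
(589, 357.5, 164.3, 0.066) -> [-0.027  0.028  0.06 ] [ 0.011 -0.025 -0.02 ]
```

Call:
drive_tool:
  plan:
    - {"x": -0.02, "y": 0.02, "z": 0.05, "ax": 0, "ay": 0, "az": 0, "hand": 30}
    - {"x": -0.02, "y": 0.02, "z": 0.05, "ax": 0, "ay": 0, "az": 0, "hand": 30}
    - {"x": -0.02, "y": 0.02, "z": 0.05, "ax": 0, "ay": 0, "az": 0, "hand": 5}
    - {"x": -0.02, "y": 0.02, "z": 0.05, "ax": 0, "ay": 0, "az": 0, "hand": 0}
    - {"x": -0.02, "y": 0.02, "z": 0.05, "ax": 0, "ay": 0, "az": 0, "hand": 0}
    - {"x": -0.02, "y": 0.02, "z": 0.05, "ax": 0, "ay": 0, "az": 0, "hand": 0}
  grip_force: 80

```text
clock: 21.0
eef_pos: [588.7, 357.6, 163.6]
tcp_rot: [3.139, -0.001, 0.064]
contact_force: [-0.3, -2.0, 2.7]
opening: 0.075
grasp_force: 79.0
```

Call:
drive_tool:
  plan:
    - {"x": 0, "y": 0, "z": -0.1, "ax": 0, "ay": 0, "az": 0, "hand": 0}
    - {"x": 0, "y": 0, "z": -0.2, "ax": 0, "ay": 0, "az": 0, "hand": 0}
    - {"x": 0, "y": 0, "z": -0.22, "ax": 0, "ay": 0, "az": 0, "hand": 0}
    - {"x": 0, "y": 0.2, "z": -0.22, "ax": 0, "ay": 0, "az": 0, "hand": 0}
    - {"x": 0, "y": 0.5, "z": -0.22, "ax": 0, "ay": 0, "az": 0, "hand": 0}
    - {"x": 0, "y": 0.8, "z": -0.22, "ax": 0, "ay": 0, "az": 0, "hand": 0}
    - {"x": 0, "y": 1.2, "z": -0.24, "ax": 0, "ay": 0, "az": 0, "hand": 0}
    - {"x": 0, "y": 1.4, "z": -0.8, "ax": 0, "ay": 0, "az": 0, "hand": 0}
  grip_force: 80

```text
clock: 21.8
eef_pos: [590.9, 284.0, 200.0]
tcp_rot: [3.136, 0.006, 0.063]
contact_force: [0.2, 0.0, -0.9]
opening: 0.078
grasp_force: 78.5
```

```bash
python3 -c "
from h import *
rel((366,-203.8,260,1.546))"
```

```text
t 21.8 at [590.9 284.  200. ] [179.7    0.34   3.58] F [ 0.2  0.  -0.9] op 6.7 q [ 0.45  0.43  1.59 -0.    1.13  1.96]
(366, -203.8, 260, 1.546) -> [-5.106  9.461 -1.119] [ -0.      0.083 -14.166]
```

Call:
drive_tool:
  plan:
    - {"x": -0.5, "y": 0.8, "z": -0.8, "ax": 0, "ay": 0.08, "az": -1.4, "hand": 0}
    - {"x": -1, "y": 1.6, "z": -1.1, "ax": 0, "ay": 0.08, "az": -2.8, "hand": 0}
    - {"x": -1.5, "y": 2.5, "z": -1.1, "ax": 0, "ay": 0.08, "az": -4.2, "hand": 0}
    - {"x": -2, "y": 3.4, "z": -1.1, "ax": 0, "ay": 0.08, "az": -5.6, "hand": 0}
    - {"x": -2.5, "y": 4.3, "z": -1.1, "ax": 0, "ay": 0.08, "az": -7, "hand": 0}
    - {"x": -3, "y": 5.2, "z": -1.1, "ax": 0, "ay": 0.08, "az": -8.4, "hand": 0}
    - {"x": -3.5, "y": 6.1, "z": -1.1, "ax": 0, "ay": 0.08, "az": -9.8, "hand": 0}
    - {"x": -4, "y": 7, "z": -1.1, "ax": 0, "ay": 0.08, "az": -11.2, "hand": 0}
  grip_force: 80

```text
clock: 22.6
eef_pos: [430.1, -43.2, 259.1]
tcp_rot: [3.135, -0.005, 1.196]
contact_force: [0.3, -0.6, -1.4]
opening: 0.077
grasp_force: 78.6
```

```bash
python3 -c "
from h import *
rel((366,-203.8,146,1.546))"
```

```text
t 22.6 at [430.1 -43.2 259.1] [179.63  -0.29  68.54] F [ 0.3 -0.6 -1.4] op 6.6 q [-0.11  0.01  1.99  0.    1.13  0.27]
(366, -203.8, 146, 1.546) -> [-3.469 -0.033  2.245] [ 0.069 -0.036 -3.34 ]
```

Call:
drive_tool:
  plan:
    - {"x": -0.8, "y": 0, "z": 0, "ax": 0.07, "ay": -0.04, "az": -1.2, "hand": 0}
    - {"x": -1.7, "y": 0, "z": 0.2, "ax": 0.07, "ay": -0.04, "az": -2.4, "hand": 0}
    - {"x": -2.6, "y": -0.03, "z": 0.6, "ax": 0.07, "ay": -0.04, "az": -3.34, "hand": 0}
    - {"x": -3.47, "y": -0.03, "z": 1, "ax": 0.07, "ay": -0.04, "az": -3.34, "hand": 0}
    - {"x": -3.47, "y": -0.03, "z": 1.8, "ax": 0.07, "ay": -0.04, "az": -3.34, "hand": 0}
    - {"x": -3.47, "y": -0.03, "z": 2.24, "ax": 0.07, "ay": -0.04, "az": -3.34, "hand": 0}
    - {"x": -3.47, "y": -0.03, "z": 2.24, "ax": 0.07, "ay": -0.04, "az": -3.34, "hand": 0}
    - {"x": -3.47, "y": -0.03, "z": 2.24, "ax": 0.07, "ay": -0.04, "az": -3.34, "hand": 0}
  grip_force: 80

```text
clock: 23.4
eef_pos: [366.7, -201.5, 146.6]
tcp_rot: [-3.141, -0.0, 1.541]
contact_force: [0.5, -1.3, -0.7]
opening: 0.075
grasp_force: 78.7
```

```bash
python3 -c "
from h import *
rel((366,-203.8,117.3,1.546),(515.5,-207.5,117.3,1.546))
t=imaging.grab_frame('top')
p=np.array(monitor.sense()['eef_pos']); z=p[2]-57+18; u,v=proj('top',(p[0]+100,p[1]-2.5,z)).astype(int); print('exp',p[0]+100,p[1]-2.5)
for a,c,_ in blobs(mask(t,(10,90,90),(28,255,255),(u-35,u+35,v-30,v+30)),30): print(a,c,plane('top',*c,z))"
```

```text
t 23.4 at [ 366.7 -201.5  146.6] [-1.7994e+02 -1.0000e-02  8.8270e+01] F [ 0.5 -1.3 -0.7] op 6.4 q [-0.51  0.15  2.14 -0.    0.86 -0.48]
(366, -203.8, 117.3, 1.546) -> [-0.046 -0.012  0.586] [-0.01  -0.001 -0.052]
(515.5, -207.5, 117.3, 1.546) -> [-0.029  2.979  0.583] [-0.01  -0.001 -0.052]
exp 467.4974034431904 -204.13891631920075
102 [386. 250.] [ 466.58011017 -205.58765387  108.22907713]
```

Call:
drive_tool:
  plan:
    - {"x": -0.02, "y": 0, "z": 0.3, "ax": 0, "ay": 0, "az": -0.04, "hand": 0}
    - {"x": -0.04, "y": 0, "z": 0.59, "ax": 0, "ay": 0, "az": -0.04, "hand": 0}
    - {"x": -0.04, "y": 0.3, "z": 0.59, "ax": 0, "ay": 0, "az": -0.04, "hand": 0}
    - {"x": -0.04, "y": 0.9, "z": 0.59, "ax": 0, "ay": 0, "az": -0.04, "hand": 0}
    - {"x": -0.04, "y": 1.5, "z": 0.59, "ax": 0, "ay": 0, "az": -0.04, "hand": 0}
    - {"x": -0.04, "y": 2.2, "z": 0.59, "ax": 0, "ay": 0, "az": -0.04, "hand": 0}
    - {"x": -0.04, "y": 2.8, "z": 0.59, "ax": 0, "ay": 0, "az": -0.04, "hand": 0}
    - {"x": -0.04, "y": 2.96, "z": 0.59, "ax": 0, "ay": 0, "az": -0.04, "hand": 0}
  grip_force: 80

```text
clock: 24.25
eef_pos: [520.6, -207.8, 118.8]
tcp_rot: [3.137, 0.002, 1.547]
contact_force: [-0.1, -0.4, -1.1]
opening: 0.071
grasp_force: 78.7
```

Call:
drive_tool:
  plan:
    - {"x": 0, "y": 0, "z": 0, "ax": 0, "ay": 0, "az": 0, "hand": 0}
    - {"x": 0, "y": 0, "z": 0, "ax": 0, "ay": 0, "az": 0, "hand": 0}
    - {"x": 0, "y": 0, "z": 0, "ax": 0, "ay": 0, "az": 0, "hand": 0}
  grip_force: 80

```text
clock: 24.55
eef_pos: [514.1, -207.3, 116.8]
tcp_rot: [-3.14, -0.0, 1.545]
contact_force: [-0.1, 0.8, -1.8]
opening: 0.076
grasp_force: 78.7
```

```bash
python3 -c "
from h import *
rel((516,-207.5,103,1.546))"
```

```text
t 24.6 at [ 514.1 -207.3  116.8] [-1.7993e+02 -1.0000e-02  8.8540e+01] F [-0.1  0.8 -1.8] op 6.5 q [-0.39  0.38  1.88 -0.    0.88 -0.36]
(516, -207.5, 103, 1.546) -> [-0.003  0.039  0.277] [-0.012 -0.001 -0.007]
```

Call:
drive_tool:
  plan:
    - {"x": 0, "y": 0.02, "z": 0.08, "ax": 0, "ay": 0, "az": 0, "hand": 0}
    - {"x": 0, "y": 0.02, "z": 0.16, "ax": 0, "ay": 0, "az": 0, "hand": 0}
    - {"x": 0, "y": 0.02, "z": 0.24, "ax": 0, "ay": 0, "az": 0, "hand": 0}
    - {"x": 0, "y": 0.02, "z": 0.3, "ax": 0, "ay": 0, "az": 0, "hand": 0}
    - {"x": 0, "y": 0.02, "z": 0.3, "ax": 0, "ay": 0, "az": 0, "hand": 0}
  grip_force: 80

```text
clock: 25.05
eef_pos: [515.6, -207.6, 102.8]
tcp_rot: [-3.14, -0.0, 1.545]
contact_force: [-7.6, 3.1, 19.0]
opening: 0.073
grasp_force: 81.9
```

Seated at the same height as the first one. Release and retreat.

Call:
drive_tool:
  plan:
    - {"x": 0, "y": 0, "z": 0, "ax": 0, "ay": 0, "az": 0, "hand": 26}
    - {"x": 0, "y": 0, "z": 0, "ax": 0, "ay": 0, "az": 0, "hand": 26}
    - {"x": 0, "y": 0, "z": -0.4, "ax": 0, "ay": 0, "az": 0, "hand": 26}
    - {"x": 0, "y": -0.3, "z": -1.2, "ax": 0, "ay": 0, "az": 0, "hand": 26}
    - {"x": 0, "y": -1, "z": -2, "ax": 0, "ay": 0, "az": 0, "hand": 0}
    - {"x": 0, "y": -1.5, "z": -3, "ax": 0, "ay": 0, "az": 0, "hand": 0}
    - {"x": 0, "y": -2, "z": -4, "ax": 0, "ay": 0, "az": 0, "hand": 0}
    - {"x": 0, "y": -2, "z": -4.7, "ax": 0, "ay": 0, "az": 0, "hand": 0}
  grip_force: 80

```text
clock: 25.85
eef_pos: [413.7, -204.5, 337.6]
tcp_rot: [-3.139, -0.001, 1.545]
contact_force: [2.1, -0.6, 0.3]
opening: 0.002
grasp_force: 0.0
```

```bash
python3 -c "
from h import *
rel((494.5,-345,325,1.546))
s=imaging.grab_frame('scene'); N=b2w(PO,PY,0); print('exp',proj('scene',(*N,63)))
for a,c,_ in blobs(mask(s,(10,90,90),(28,255,255),(235,290,225,275)),8): print(a,c)
m=mask(s,(0,0,0),(179,255,45),(270,310,210,290)); x=np.where(m.any(1))[0]; u,v=proj('scene',(*b2w(PO,PY,-100),127)); print('flange top exp',u,v); print([ (i,np.where(m[i])[0][[0,-1]].tolist()) for i in x if v-6<i<v+14])"
```

```text
t 25.9 at [ 413.7 -204.5  337.6] [-1.7987e+02 -3.0000e-02  8.8510e+01] F [ 2.1 -0.6  0.3] op 0.2 q [-0.46 -0.    1.83 -0.    1.32 -0.44]
(494.5, -345, 325, 1.546) -> [-2.767  1.689  0.247] [-0.022 -0.005 -0.011]
exp [261.76877061 250.9145137 ]
30 [261.7 251.3]
flange top exp 287.7974393340791 226.80719691902863
[(np.int64(224), [285, 286]), (np.int64(225), [285, 286]), (np.int64(226), [285, 287]), (np.int64(227), [270, 288]), (np.int64(228), [286, 289]), (np.int64(229), [285, 290]), (np.int64(230), [270, 291]), (np.int64(231), [286, 291]), (np.int64(232), [286, 291]), (np.int64(233), [286, 291]), (np.int64(234), [286, 291]), (np.int64(235), [286, 291]), (np.int64(236), [286, 291]), (np.int64(237), [286, 291]), (np.int64(238), [286, 291]), (np.int64(239), [286, 291]), (np.int64(240), [286, 291])]
```

The bush is within 1 pixel of the expected spot at proud height, so the bracket is seated. Lever again.

Call:
drive_tool:
  plan:
    - {"x": -0.8, "y": 0, "z": -0.4, "ax": 0, "ay": 0, "az": 0, "hand": 0}
    - {"x": -1.6, "y": 0.3, "z": -0.4, "ax": 0, "ay": 0, "az": 0, "hand": 0}
    - {"x": -2.3, "y": 0.9, "z": -0.4, "ax": 0, "ay": 0, "az": 0, "hand": 0}
    - {"x": -2.77, "y": 1.5, "z": -0.2, "ax": 0, "ay": 0, "az": 0, "hand": 0}
    - {"x": -2.77, "y": 1.69, "z": 0.1, "ax": 0, "ay": 0, "az": 0, "hand": 0}
    - {"x": -2.77, "y": 1.69, "z": 0.25, "ax": 0, "ay": 0, "az": 0, "hand": 0}
    - {"x": -2.77, "y": 1.69, "z": 0.25, "ax": 0, "ay": 0, "az": 0, "hand": 0}
    - {"x": -2.77, "y": 1.69, "z": 0.25, "ax": 0, "ay": 0, "az": 0, "hand": 0}
  grip_force: 80

```text
clock: 26.7
eef_pos: [496.4, -344.7, 324.2]
tcp_rot: [-3.14, -0.0, 1.546]
contact_force: [0.7, 0.3, 0.5]
opening: -0.001
grasp_force: 0.0
```

```bash
python3 -c "
from h import *
rel((493.9,-345,312,1.546),(457.8,-345,197,1.546),(459.3,-345.2,172,1.546))"
```

```text
t 26.7 at [ 496.4 -344.7  324.2] [-1.7993e+02 -2.0000e-02  8.8580e+01] F [0.7 0.3 0.5] op -0.1 q [-0.61  0.25  1.57 -0.    1.32 -0.58]
(493.9, -345, 312, 1.546) -> [-0.007 -0.05   0.244] [-0.011 -0.003 -0.001]
(457.8, -345, 197, 1.546) -> [-0.026 -0.769  2.545] [-0.011 -0.003 -0.001]
(459.3, -345.2, 172, 1.546) -> [-0.029 -0.738  3.045] [-0.011 -0.003 -0.001]
```

Call:
drive_tool:
  plan:
    - {"x": 0, "y": -0.04, "z": 0.24, "ax": 0, "ay": 0, "az": 0, "hand": 0}
    - {"x": 0, "y": -0.3, "z": 0.67, "ax": 0, "ay": 0, "az": 0, "hand": 0}
    - {"x": 0, "y": -0.5, "z": 1.11, "ax": 0, "ay": 0, "az": 0, "hand": 0}
    - {"x": 0, "y": -0.65, "z": 1.58, "ax": 0, "ay": 0, "az": 0, "hand": 0}
    - {"x": 0, "y": -0.73, "z": 2.06, "ax": 0, "ay": 0, "az": 0, "hand": 0}
    - {"x": 0, "y": -0.76, "z": 2.55, "ax": 0, "ay": 0, "az": 0, "hand": 0}
    - {"x": 0, "y": -0.73, "z": 3.04, "ax": 0, "ay": 0, "az": 0, "hand": 0}
    - {"x": 0, "y": -0.73, "z": 3.04, "ax": 0, "ay": 0, "az": 0, "hand": 0}
  grip_force: 80

```text
clock: 27.5
eef_pos: [458.7, -343.6, 169.9]
tcp_rot: [-3.138, -0.002, 1.545]
contact_force: [-1.9, 0.6, 2.8]
opening: 0.001
grasp_force: 1.5
```

Call:
drive_tool:
  plan:
    - {"x": 0, "y": 0.05, "z": 0.2, "ax": 0, "ay": 0, "az": 0, "hand": 0}
    - {"x": 0, "y": 0.09, "z": 0.4, "ax": 0, "ay": 0, "az": 0, "hand": 0}
    - {"x": 0, "y": 0.15, "z": 0.6, "ax": 0, "ay": 0, "az": 0, "hand": 0}
    - {"x": 0, "y": 0.21, "z": 0.8, "ax": 0, "ay": 0, "az": 0, "hand": 0}
    - {"x": 0, "y": 0.28, "z": 1, "ax": 0, "ay": 0, "az": 0, "hand": 0}
    - {"x": 0, "y": 0.36, "z": 1.2, "ax": 0, "ay": 0, "az": 0, "hand": 0}
    - {"x": 0, "y": 0.37, "z": 1.25, "ax": 0, "ay": 0, "az": 0, "hand": 0}
    - {"x": 0, "y": 0.37, "z": 1.25, "ax": 0, "ay": 0, "az": 0, "hand": 0}
  grip_force: 80

```text
clock: 28.3
eef_pos: [478.9, -345.5, 111.7]
tcp_rot: [-3.141, 0.001, 1.546]
contact_force: [-8.7, 1.7, 18.2]
opening: 0.001
grasp_force: 9.2
```

Call:
drive_tool:
  plan:
    - {"x": 0, "y": 0, "z": 0.06, "ax": 0, "ay": 0, "az": 0, "hand": 0}
    - {"x": 0, "y": 0, "z": 0.12, "ax": 0, "ay": 0, "az": 0, "hand": 0}
    - {"x": 0, "y": 0, "z": 0.12, "ax": 0, "ay": 0, "az": 0, "hand": 0}
    - {"x": 0, "y": 0, "z": 0.12, "ax": 0, "ay": 0, "az": 0, "hand": 0}
  grip_force: 80

```text
clock: 28.7
eef_pos: [479.5, -345.6, 109.7]
tcp_rot: [3.14, 0.002, 1.546]
contact_force: [-17.3, 11.8, 56.9]
opening: 0.003
grasp_force: 28.6
```

At the stop again. Let the lever rise.

Call:
drive_tool:
  plan:
    - {"x": 0, "y": -0.2, "z": -0.5, "ax": 0, "ay": 0, "az": 0, "hand": 0}
    - {"x": 0, "y": -0.4, "z": -1.25, "ax": 0, "ay": 0, "az": 0, "hand": 0}
    - {"x": 0, "y": -0.43, "z": -1.9, "ax": 0, "ay": 0, "az": 0, "hand": 0}
    - {"x": 0, "y": -0.38, "z": -2.4, "ax": 0, "ay": 0, "az": 0, "hand": 0}
    - {"x": 0, "y": -0.25, "z": -2.95, "ax": 0, "ay": 0, "az": 0, "hand": 0}
    - {"x": 0, "y": -0.05, "z": -3.45, "ax": 0, "ay": 0, "az": 0, "hand": 0}
    - {"x": 0, "y": 0.2, "z": -4, "ax": 0, "ay": 0, "az": 0, "hand": 0}
    - {"x": 0, "y": 0.2, "z": -4.6, "ax": 0, "ay": 0, "az": 0, "hand": 0}
  grip_force: 80

```text
clock: 29.5
eef_pos: [490.3, -345.1, 335.0]
tcp_rot: [3.141, 0.0, 1.546]
contact_force: [0.7, -0.7, -0.6]
opening: -0.0
grasp_force: 0.0
```

```bash
python3 -c "
from h import *
rel((516,-207.5,180,1.546))
s=imaging.grab_frame('scene')
print(proj('scene',(*PO,63)),proj('scene',(*PO,56)))
for a,c,_ in blobs(mask(s,(10,90,90),(28,255,255),(235,290,225,275)),8): print(a,c)
for a,c,b in blobs(mask(s,(0,120,60),(8,255,255),(240,310,130,260))): print('grip',a,c)
T,y=tray()"
```

```text
t 29.5 at [ 490.3 -345.1  335. ] [1.7996e+02 1.0000e-02 8.8580e+01] F [ 0.7 -0.7 -0.6] op -0.0 q [-0.62  0.23  1.57  0.    1.34 -0.59]
(516, -207.5, 180, 1.546) -> [2.765 0.443 3.1  ] [0.007 0.002 0.001]
[261.76877061 250.9145137 ] [261.93785395 252.55266514]
27 [261.7 252.4]
grip 77 [271.5 160.6]
tray [580.3  86.8] yaw 0.07 203.0 171.0 px 3802
```

The bush now reads at home height, the lever is up and the tray hasn't moved. Picking the bracket up.

Call:
drive_tool:
  plan:
    - {"x": 0.2, "y": -0.8, "z": 0, "ax": 0, "ay": 0, "az": 0, "hand": 26}
    - {"x": 0.8, "y": -1.4, "z": 0, "ax": 0, "ay": 0, "az": 0, "hand": 26}
    - {"x": 1.6, "y": -1.3, "z": 0.3, "ax": 0, "ay": 0, "az": 0, "hand": 26}
    - {"x": 2.4, "y": -0.9, "z": 0.9, "ax": 0, "ay": 0, "az": 0, "hand": 26}
    - {"x": 2.76, "y": -0.4, "z": 1.6, "ax": 0, "ay": 0, "az": 0, "hand": 26}
    - {"x": 2.76, "y": 0.2, "z": 2.3, "ax": 0, "ay": 0, "az": 0, "hand": 26}
    - {"x": 2.76, "y": 0.45, "z": 3, "ax": 0, "ay": 0, "az": 0, "hand": 26}
    - {"x": 2.76, "y": 0.45, "z": 3, "ax": 0, "ay": 0, "az": 0, "hand": 26}
  grip_force: 80

```text
clock: 30.4
eef_pos: [513.5, -206.4, 178.9]
tcp_rot: [-3.134, -0.003, 1.547]
contact_force: [-0.5, 0.1, 0.0]
opening: 0.302
grasp_force: 0.0
```

Call:
drive_tool:
  plan:
    - {"x": -0.01, "y": 0.02, "z": 0.6, "ax": 0, "ay": 0, "az": 0, "hand": 26}
    - {"x": -0.01, "y": 0.02, "z": 1.2, "ax": 0, "ay": 0, "az": 0, "hand": 26}
    - {"x": -0.01, "y": 0.02, "z": 1.5, "ax": 0, "ay": 0, "az": 0, "hand": 26}
    - {"x": -0.01, "y": 0.02, "z": 1.54, "ax": 0, "ay": 0, "az": 0, "hand": 26}
    - {"x": -0.01, "y": 0.02, "z": 1.54, "ax": 0, "ay": 0, "az": 0, "hand": 5}
    - {"x": -0.01, "y": 0.02, "z": 1.54, "ax": 0, "ay": 0, "az": 0, "hand": 0}
    - {"x": -0.01, "y": 0.02, "z": 1.54, "ax": 0, "ay": 0, "az": 0, "hand": 0}
    - {"x": -0.01, "y": 0.02, "z": 1.54, "ax": 0, "ay": 0, "az": 0, "hand": 0}
  grip_force: 80

```text
clock: 31.2
eef_pos: [516.7, -209.0, 108.2]
tcp_rot: [3.14, 0.001, 1.545]
contact_force: [-2.3, 0.3, 7.6]
opening: 0.074
grasp_force: 80.2
```

Call:
drive_tool:
  plan:
    - {"x": 0, "y": -0.01, "z": 0, "ax": 0, "ay": 0, "az": 0, "hand": 22}
    - {"x": 0, "y": -0.01, "z": 0, "ax": 0, "ay": 0, "az": 0, "hand": 22}
    - {"x": 0.02, "y": -0.01, "z": 0.1, "ax": 0, "ay": 0, "az": 0, "hand": 22}
    - {"x": 0.02, "y": -0.01, "z": 0.1, "ax": 0, "ay": 0, "az": 0, "hand": 22}
    - {"x": 0.02, "y": -0.01, "z": 0.1, "ax": 0, "ay": 0, "az": 0, "hand": 3}
    - {"x": 0.02, "y": -0.01, "z": 0.1, "ax": 0, "ay": 0, "az": 0, "hand": 0}
    - {"x": 0.02, "y": -0.01, "z": 0.1, "ax": 0, "ay": 0, "az": 0, "hand": 0}
    - {"x": 0.02, "y": -0.01, "z": 0.1, "ax": 0, "ay": 0, "az": 0, "hand": 0}
  grip_force: 80

```text
clock: 32.0
eef_pos: [515.3, -207.5, 101.4]
tcp_rot: [-3.14, -0.0, 1.545]
contact_force: [-0.3, -0.5, -2.7]
opening: 0.072
grasp_force: 78.9
```

```bash
python3 -c "
from h import *
rel((516,-207.5,120,1.546))"
```

```text
t 32.0 at [ 515.3 -207.5  101.4] [-1.7994e+02 -1.0000e-02  8.8540e+01] F [-0.3 -0.5 -2.7] op 6.2 q [-0.39  0.41  1.89 -0.    0.85 -0.36]
(516, -207.5, 120, 1.546) -> [-0.     0.013 -0.372] [-0.011 -0.002 -0.006]
```

Call:
drive_tool:
  plan:
    - {"x": 0, "y": 0, "z": -0.2, "ax": 0, "ay": 0, "az": 0, "hand": 0}
    - {"x": 0, "y": 0, "z": -0.34, "ax": 0, "ay": 0, "az": 0, "hand": 0}
    - {"x": 0, "y": 0, "z": -0.34, "ax": 0, "ay": 0, "az": 0, "hand": 0}
    - {"x": 0, "y": -0.5, "z": -0.34, "ax": 0, "ay": 0, "az": 0, "hand": 0}
    - {"x": 0.02, "y": -1.2, "z": -0.34, "ax": 0, "ay": 0, "az": 0, "hand": 0}
    - {"x": 0.04, "y": -2, "z": -0.34, "ax": 0, "ay": 0, "az": 0, "hand": 0}
    - {"x": 0.06, "y": -2.8, "z": -0.4, "ax": 0, "ay": 0, "az": 0, "hand": 0}
    - {"x": 0.06, "y": -3.1, "z": -0.8, "ax": 0, "ay": 0, "az": 0, "hand": 0}
  grip_force: 80

```text
clock: 32.8
eef_pos: [355.4, -198.7, 139.9]
tcp_rot: [-3.135, -0.003, 1.545]
contact_force: [0.6, 0.8, -1.3]
opening: 0.076
grasp_force: 78.9
```

```bash
python3 -c "
from h import *
T,y=tray(); p=b2w(T,.073,-60,-48); rel((*p,150,.073+np.pi/2))"
```

```text
tray [580.3  87. ] yaw 0.073 203.0 170.0 px 3798
t 32.9 at [ 356.6 -199.8  143.4] [-1.7983e+02 -4.0000e-02  8.8520e+01] F [-0.3  0.7  0.3] op 6.3 q [-0.51  0.14  2.16 -0.    0.85 -0.49]
(np.float64(523.9331823732493), np.float64(34.730211304730766), 150, 1.644) -> [ 4.775  3.224 -0.139] [-0.028 -0.009 -0.945]
```

Call:
drive_tool:
  plan:
    - {"x": 0.5, "y": 0.2, "z": -0.7, "ax": 0, "ay": 0, "az": 0, "hand": 0}
    - {"x": 1.2, "y": 0.7, "z": -0.9, "ax": 0, "ay": 0, "az": -0.5, "hand": 0}
    - {"x": 2, "y": 1.2, "z": -0.9, "ax": 0, "ay": 0, "az": -0.95, "hand": 0}
    - {"x": 2.8, "y": 1.7, "z": -0.9, "ax": 0, "ay": 0, "az": -0.95, "hand": 0}
    - {"x": 3.6, "y": 2.3, "z": -0.9, "ax": 0, "ay": 0, "az": -0.95, "hand": 0}
    - {"x": 4.3, "y": 2.8, "z": -0.7, "ax": 0, "ay": 0, "az": -0.95, "hand": 0}
    - {"x": 4.78, "y": 3.22, "z": -0.3, "ax": 0, "ay": 0, "az": -0.95, "hand": 0}
    - {"x": 4.78, "y": 3.22, "z": -0.1, "ax": 0, "ay": 0, "az": -0.95, "hand": 0}
  grip_force: 80

```text
clock: 33.65
eef_pos: [530.5, 37.3, 145.6]
tcp_rot: [3.14, -0.001, 1.648]
contact_force: [0.4, -0.7, -1.8]
opening: 0.074
grasp_force: 79.0
```

```bash
python3 -c "
from h import *
rel((523,34.7,61,1.644))
s=imaging.grab_frame('scene'); p=monitor.sense()['eef_pos']
for a,c,_ in blobs(mask(s,(10,90,90),(28,255,255),(260,360,240,345)),20): print(a,c,plane('scene',*c,p[2]-56.4+11),plane('scene',*c,15))
m=mask(s,(105,150,50),(125,255,255),(230,400,250,400)); 
for a,c,b in blobs(m,800): print(a,b)
print(np.array([proj('scene',(*b2w((580.3,87),.073,i*87.5,j*102.5),28)) for i,j in((-1,-1),(1,-1),(1,1),(-1,1))]).round())"
```

```text
t 33.6 at [530.5  37.3 145.6] [ 1.7991e+02 -4.0000e-02  9.4410e+01] F [ 0.4 -0.7 -1.8] op 6.3 q [ 0.07  0.31  1.91  0.    0.92 -0.01]
(523, 34.7, 61, 1.644) -> [-0.041 -0.156  1.691] [ 0.015 -0.007  0.035]
43 [292.  288.4] [629.98914992  42.15758476  98.65860736] [591.41302479 -42.27824926  15.        ]
20 [270.4 310.8] [726.1983019   95.31410162  98.65860736] [694.79016672  14.83865362  15.        ]
49 [311.4 327.1] [655.87102132 210.15303186  98.65860736] [619.2232054  138.23357131  15.        ]
2338 ((315.0837707519531, 311.6972961425781), (57.73692321777344, 67.7652587890625), 62.59242630004883)
[[320. 279.]
 [273. 301.]
 [308. 342.]
 [358. 317.]]
```

Call:
drive_tool:
  plan:
    - {"x": 0, "y": -0.02, "z": 0, "ax": 0, "ay": 0, "az": 0, "hand": 0}
    - {"x": 0, "y": -0.02, "z": 0.4, "ax": 0, "ay": 0, "az": 0, "hand": 0}
    - {"x": 0, "y": -0.02, "z": 0.9, "ax": 0, "ay": 0, "az": 0, "hand": 0}
    - {"x": 0, "y": -0.02, "z": 1.3, "ax": 0, "ay": 0, "az": 0, "hand": 0}
    - {"x": 0, "y": -0.02, "z": 1.5, "ax": 0, "ay": 0, "az": 0, "hand": 0}
    - {"x": 0, "y": -0.02, "z": 1.55, "ax": 0, "ay": 0, "az": 0, "hand": 0}
    - {"x": 0, "y": -0.02, "z": 1.55, "ax": 0, "ay": 0, "az": 0, "hand": 0}
  grip_force: 80

```text
clock: 34.4
eef_pos: [526.9, 33.7, 69.6]
tcp_rot: [-3.141, -0.0, 1.644]
contact_force: [-0.6, 0.4, -1.2]
opening: 0.074
grasp_force: 78.9
```

```bash
python3 -c "
from h import *
rel((524,34.7,60.4,1.644))"
```

```text
t 34.4 at [526.9  33.7  69.6] [-179.99   -0.     94.2 ] F [-0.6  0.4 -1.2] op 6.3 q [ 0.06  0.42  1.97  0.    0.75 -0.01]
(524, 34.7, 60.4, 1.644) -> [ 0.024 -0.056  0.185] [-0.001 -0.     0.001]
```

Call:
drive_tool:
  plan:
    - {"x": 0, "y": 0, "z": 0.08, "ax": 0, "ay": 0, "az": 0, "hand": 0}
    - {"x": 0, "y": 0, "z": 0.15, "ax": 0, "ay": 0, "az": 0, "hand": 0}
    - {"x": 0, "y": 0, "z": 0.2, "ax": 0, "ay": 0, "az": 0, "hand": 0}
    - {"x": 0, "y": 0, "z": 0.2, "ax": 0, "ay": 0, "az": 0, "hand": 0}
  grip_force: 80

```text
clock: 34.8
eef_pos: [527.1, 34.2, 60.3]
tcp_rot: [3.141, 0.0, 1.645]
contact_force: [-3.6, -0.8, 14.6]
opening: 0.082
grasp_force: 81.4
```

On the floor (15 N). Release and rise clear.

Call:
drive_tool:
  plan:
    - {"x": 0, "y": 0, "z": 0.03, "ax": 0, "ay": 0, "az": 0, "hand": 26}
    - {"x": 0, "y": 0, "z": 0.03, "ax": 0, "ay": 0, "az": 0, "hand": 26}
    - {"x": 0, "y": 0, "z": -0.4, "ax": 0, "ay": 0, "az": 0, "hand": 26}
    - {"x": 0, "y": 0, "z": -1.2, "ax": 0, "ay": 0, "az": 0, "hand": 26}
    - {"x": 0, "y": 0, "z": -2.2, "ax": 0, "ay": 0, "az": 0, "hand": 26}
    - {"x": 0, "y": -0.8, "z": -3.2, "ax": 0, "ay": 0, "az": 0, "hand": 26}
    - {"x": -0.8, "y": -1.8, "z": -3.8, "ax": 0, "ay": 0, "az": 0, "hand": 26}
    - {"x": -1.7, "y": -2.5, "z": -4, "ax": 0, "ay": 0, "az": 0, "hand": 26}
  grip_force: 80

```text
clock: 35.6
eef_pos: [431.0, -31.7, 250.0]
tcp_rot: [3.139, 0.0, 1.648]
contact_force: [0.5, -0.6, 0.5]
opening: 0.302
grasp_force: 0.0
```

Call:
drive_tool:
  plan:
    - {"x": -0.9, "y": 0, "z": 0, "ax": 0, "ay": 0, "az": 0, "hand": 26}
    - {"x": -0.9, "y": 0, "z": 0, "ax": 0, "ay": 0, "az": 0, "hand": 26}
    - {"x": -0.9, "y": 0, "z": 0, "ax": 0, "ay": 0, "az": 0, "hand": 26}
  grip_force: 80

```text
clock: 35.9
eef_pos: [434.6, -77.6, 248.0]
tcp_rot: [-3.141, -0.0, 1.642]
contact_force: [-0.2, 0.4, 0.4]
opening: 0.306
grasp_force: 0.0
```

```bash
python3 -c "
from h import *
T,y=tray()
s=imaging.grab_frame('scene'); t=imaging.grab_frame('top')
for n,im,roi in(('scene',s,(270,345,275,345)),('top',t,(235,320,170,250))):
    for a,c,_ in blobs(mask(im,(10,90,90),(28,255,255),roi),20): print(n,a,c,plane(n,*c,15))
for a,c,b in blobs(mask(s,(0,120,60),(8,255,255),(240,310,130,260))): print('grip',a,c)
A=cv2.resize(s[140:360,200:400,::-1],None,fx=2.7,fy=2.7,interpolation=2); cv2.imwrite('pics/end.png',A)"
```

```text
tray [579.4  86.9] yaw 0.073 203.0 172.0 px 3158
scene 43 [294.  307.9] [626.61896305  40.16524913  15.        ]
scene 50 [311.4 327.1] [619.2232054  138.23357131  15.        ]
top 89 [294.6 194. ] [626.43880121  39.70415794  15.        ]
top 89 [259.5 196.3] [619.23754258 138.08253505  15.        ]
grip 91 [272.1 160.8]
```

View pics/end.png

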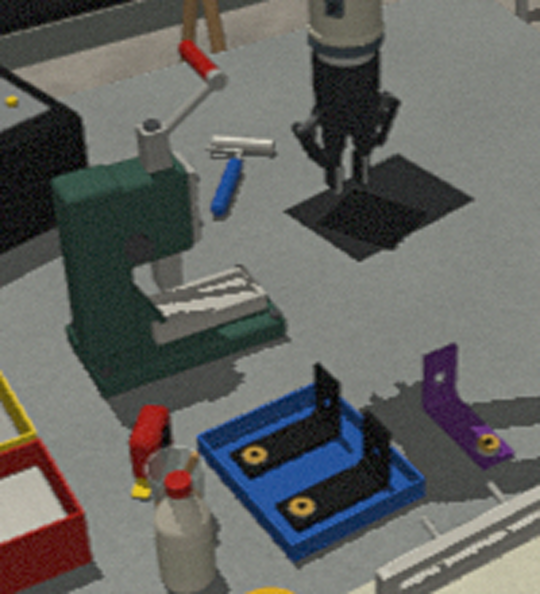

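Both brackets stand flat in the tray at crop (285,440) and (335,480). Both views put their bushes at home height, and the lever is up at (202,60).

```bash
python3 -c "
from rig import r
print(r.sign_off())"
```

```text
the job is handed in; nothing more can be done
None
```

I pressed both brackets present and stood them flat in the blue tray with their bushes home and the lever up, then handed the job in at about 36 s; `r.sign_off()` returned no verdict.

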